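# Square a wax bar to the fence of a saw guide

### The arm

A 7-joint arm with a two-finger parallel gripper is mounted at the origin on a cart in front of the work surface, level with it; the furniture and walls round the work are solid. World frame = base frame: x ahead of the robot, y to its left, z up, the work surface at z = 0. Lengths are in m, angles in rad, forces in N, time in s.
With the tool pointing down it reaches from about 0.425 to 0.875 m from the base axis. Payload 4.7 kg.
Tool frame: the origin (TCP) lies at the very end of the fingers, on their centre line; the grasp point (between the pads) lies 19 mm behind it; z points along the fingers, y is the line along which they close (so a half turn about z gives the same grasp; the last joint's range is limited). The gripper opens to 87 mm and grips with 3 to 60 N. Pads are 19 mm wide; open, the fingers measure 117 mm over their backs; the gripper's body (75 mm by 190 mm) begins 51 mm behind the grasp point.
Start: joints at [-1.226, 0.321, -0.07, 1.45, 0.023, 1.371, -0.057], TCP at [0.211, 0.615, 0.223] pointing down, gripper open.
Joint ranges: [-2.86, 2.86], [-0.3, 2.09], [-1.38, 1.24], [0.06, 2.45], [-1.56, 4.7], [0.09, 2.05], [-2.69, 2.69]. Speed limits (rad/s): [2.57, 2.57, 3.14, 3.14, 3.14, 3.14, 3.14].

### API

Orientations are given as a rotation vector (axis times angle).
In Python, from bench import ctrl, vision gives the robot as it stands.
- The arm moves only by the tool jog_arm, never from a script. Its argument "increments" is a list of rows, each an object of numbers: "tx", "ty", "tz": the shift along the tool's x, y, z in mm; "wx", "wy", "wz": the turn, a rotation vector about the tool's x, y, z in rad; "gripper": the opening, from 0 (shut) to 1 (fully open). In form: [{"tx": .., "ty": .., "tz": .., "wx": .., "wy": .., "wz": .., "gripper": ..}, ...]. A call has exactly 5 rows; each row is the pose to reach, as a shift and turn from the pose commanded when the call began, along the tool's axes at that moment; what a row does not reach only later rows make up. A row lasts 1/12 s, in which the tool goes at most 41.7 mm and 7.16 degrees, less where a joint would pass 70% of its speed; a pose out of reach is approached as far as the arm can. A call with a gripper value outside its range is refused whole. The fingers move at their own pace and stop on an object; "grip_force" is the grip in N (left out, the last holds). Time passes only in rows, so rows that repeat a pose let the fingers close, or fill a call up. It gives the time, the measured TCP pose, the force, the opening and the grip force at its end, in the units of the state.
- ctrl.get_state(): the state, without advancing time (a new reading comes with each control period).
- vision.get_image(name): name is "scene" or "top" or "wrist"; returns a dict with "color" (420x560x3 uint8, blue, green, red), "fx", "fy", "cx", "cy" (pixels), "extrinsics" (4x4, takes a point from world to camera coordinates). Camera axes: x right, y down, z forward; pixel columns grow to the right and rows downward; lengths in m; the calibration is good to about 2 mm. A picture is of the moment at which its call begins. There is no depth.
- ctrl.close_job(): hands the job in; it is judged then, once.
Trained networks look in the newest picture that a camera, given by its name, has taken for a name from the list of things; names that differ only in an ending like _2 or _b are one class to them, and where a whole thing is asked for, a point or a joint stands for the part that bears it (a point fixed in the world has none). Each returns a list of dicts, best first, with "conf" (0 to 1); they miss things now and then, are a little off and sometimes report something else, mostly with a low value. They report only what shows in the picture. A call takes as long as a camera call. They do not tell look-alikes from the thing itself.
- vision.spot_in(camera, thing): "bbox" ([left, top, right, bottom] in pixels, round what is visible of it).
The state is a dict: "time": time; "joint_positions": joint angles; "qd": joint speeds; "joint_torque": joint torques, N m; "position": TCP position; "tool_rot": TCP orientation; "ft_force": force on the tool from outside, world axes, zero at the start; "torque": the same for the moment, N m; "grip_width": opening from 0.0 (shut) to 1.0 (fully open); "grip_force": force on a finger pad.
Only numpy, scipy, OpenCV 4.12 (cv2) and the standard library are available. Lean on these libraries where they do the work, as an engineer would, in place of code of your own. Each camera call takes 0.05 s, during which the arm holds its last target. There are 200 camera calls.

### The job

Set the dark red wax bar up for sawing: push it on the saw guide's plate, near one end and then the other, until it lies flat along the dark fence and press it firmly home there, with its left end also snug against the brass end stop, and leave it there. The fence is already set and only held by friction, so feel your way and do not shove it out of place; leave the tape and tools round the guide where they are.

Things in the scene. Friction and masses are not known exactly. Their poses are not given: they have to be found in the camera images.
- jig: saw guide fixed to the bench: grey plate 130 (x) x 240 (y) x 10 mm, dark fence along its far side, brass end stop at its left (+y), and in front, at x = -46, y = -6.5 and +6.5 mm, two guide pins 13 mm across at the foot and 40 mm above the plate, which bar the way to the bar's middle. Origin: centre of the underside; x away from the robot to the fence, y left along it, z up
- fence_face (a point): middle of the fence's front face, 14 mm above the plate, same axes as the guide (x into the fence). The fence is 209 mm long and 24 mm high. It can slide along x in its slots, held only by friction: it slips when pushed with more than about 12 N and does not spring back; its setting on the plate differs from time to time
- stop_face (a point): middle of the end stop's face that meets the wax, 14 mm above the plate, same axes as the guide. The face looks to -y, is 44 mm wide (x) and stands 22 mm above the plate; the stop is rigid
- wax_mid (a point): centre of the loose dark red bar of hard wax, 28 mm wide (x), 116 mm long (y), 28 mm high, about 85 g, lying off the fence, mostly skewed, on the plate between the guide pins and the fence; its x points to the fence and its y to its left end, where it must meet the stop
- wax_left (a point): point on the wax bar's fence-side face, half-way up, 50 mm left (+y) of the bar's middle
- wax_right (a point): point on the wax bar's fence-side face, half-way up, 50 mm right (-y) of the bar's middle
- wax_end (a point): centre of the wax bar's left (+y) end face, the one for the end stop. The right end, 116 mm away, is sawn a little smaller
- wax_bar: the same wax bar; origin at the centre of its underside
- fence: the fence; origin at the foot of its front face
- masking_tape: bystander: roll of cream tape lying flat, 96 mm across, 25 mm high, origin under its centre
- pliers_yellow: bystander: pliers with yellow handles lying flat, 121 mm long, origin under the centre
- pliers_blue: bystander: pliers with blue handles lying flat, 133 mm long, origin under the centre
- ring_clamp: bystander: wooden ring clamp lying flat, 149 mm long, origin under the centre
There are look-alikes about, which are no part of the job. What is shaped like the wax_bar but blue is not meant.

How it is judged:
By the outcome, as a careful person would: the job done as asked, in the order asked, and still so for the second after the job is handed in, with the robot touching nothing.
It also fails if it takes over 72 s, if anything falls off the work surface, if the arm or the gripper's body presses on something with over 40 N, if the wrist force passes 120 N, or if a joint passes its speed limit or range.

## Working session

There is one attempt and no reset: what is moved stays moved. The work goes in short steps, Python scripts to look and compute and a tool call to move; the robot and the scene stay as the last step left them, time stands still between calls to the robot, and variables do not carry over. Pictures are saved under pics/ and viewed, at most 10 in all, crops included, and the job is handed in when it is done.

Besides the shell and the picture viewer there is one more tool, called after ">>>" as name(argument=value, ...), one argument or row to a line, values as JSON. jog_arm: Moves the arm, as the interface text tells. Its arguments: {"type":"object","properties":{"increments":{"type":"array"},"grip_force":{"type":"number"}},"required":["increments"]}

```bash
ls; mkdir -p pics; cat > h.py <<'E'
from bench import ctrl, vision
import numpy as np, cv2
from scipy.spatial.transform import Rotation as R
def ray(im,u,v,z):
    E=im["extrinsics"];c=-E[:3,:3].T@E[:3,3]
    d=E[:3,:3].T@np.array([(u-im["cx"])/im["fx"],(v-im["cy"])/im["fy"],1])
    return c+d*(z-c[2])/d[2]
def px(im,p):
    q=im["extrinsics"]@np.r_[p,1];return im["fx"]*q[0]/q[2]+im["cx"],im["fy"]*q[1]/q[2]+im["cy"]
E
python3 - <<'E'
from h import *
for c in ["top","scene"]:
    im=vision.get_image(c);cv2.imwrite(f"pics/{c}0.png",im["color"])
    for t in ["jig","wax_bar","fence","stop_face","wax_end","wax_left","wax_right","masking_tape","pliers_yellow","pliers_blue","ring_clamp"]:
        print(c,t,[(np.round(d["bbox"]).astype(int).tolist(),round(d["conf"],2)) for d in vision.spot_in(c,t)[:3]])
s=ctrl.get_state();print({k:np.round(v,3).tolist() for k,v in s.items()}); print(R.from_rotvec(s["tool_rot"]).as_matrix().round(3))
E
```

```text
pics
top jig [([241, 165, 349, 239], 0.83), ([271, 195, 323, 221], 0.34)]
top wax_bar [([272, 196, 321, 223], 0.93), ([364, 220, 420, 233], 0.86)]
top fence [([247, 164, 338, 196], 0.85), ([276, 127, 340, 151], 0.53)]
top stop_face []
top wax_end [([366, 219, 422, 238], 0.73), ([270, 193, 325, 223], 0.58)]
top wax_left [([271, 194, 322, 222], 0.94), ([370, 224, 423, 233], 0.78)]
top wax_right [([369, 222, 423, 238], 0.97), ([268, 196, 321, 225], 0.8)]
top masking_tape [([160, 234, 205, 283], 0.93)]
top pliers_yellow [([275, 285, 324, 302], 0.96)]
top pliers_blue [([189, 285, 246, 308], 0.85), ([242, 162, 352, 242], 0.32)]
top ring_clamp [([273, 128, 338, 151], 0.97), ([268, 195, 325, 225], 0.28)]
scene jig [([210, 194, 315, 245], 0.96)]
scene wax_bar [([256, 201, 279, 223], 0.74), ([329, 178, 368, 208], 0.73)]
scene fence [([213, 200, 247, 222], 0.77)]
scene stop_face [([210, 195, 314, 240], 0.77)]
scene wax_end [([328, 179, 364, 207], 0.78), ([257, 202, 276, 222], 0.71), ([207, 176, 246, 198], 0.36)]
scene wax_left [([329, 181, 366, 206], 0.77), ([258, 200, 280, 223], 0.75)]
scene wax_right [([331, 183, 366, 204], 0.76), ([259, 199, 282, 225], 0.64)]
scene masking_tape [([179, 257, 224, 296], 0.92)]
scene pliers_yellow [([302, 236, 354, 259], 0.76)]
scene pliers_blue [([230, 266, 289, 298], 0.62)]
scene ring_clamp [([210, 178, 246, 196], 0.8)]
{'time': 1.2, 'joint_positions': [-1.226, 0.321, -0.07, 1.45, 0.023, 1.371, -0.057], 'qd': [0.0, 0.0, 0.002, 0.001, -0.0, 0.001, -0.0], 'joint_torque': [-0.001, -49.111, -0.404, -31.276, -0.064, 0.033, 0.0], 'position': [0.211, 0.615, 0.223], 'tool_rot': [0.517, 3.099, 0.0], 'ft_force': [0.568, -0.218, -1.254], 'torque': [-0.035, 0.045, -0.036], 'grip_force': 0.0, 'grip_width': 1.002}
[[-0.946  0.325  0.   ]
 [ 0.325  0.946  0.   ]
 [-0.     0.    -1.   ]]
```

```bash
python3 - <<'E'
import cv2
a=cv2.imread("pics/top0.png")[110:320,150:430];cv2.imwrite("pics/top0c.png",cv2.resize(a,None,fx=2.8,fy=2.8,interpolation=3))
a=cv2.imread("pics/scene0.png");cv2.imwrite("pics/scene0c.png",cv2.resize(a[150:310,170:380],None,fx=3.6,fy=3.6,interpolation=3))
E
```

```text
(no output)
```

View pics/top0c.png

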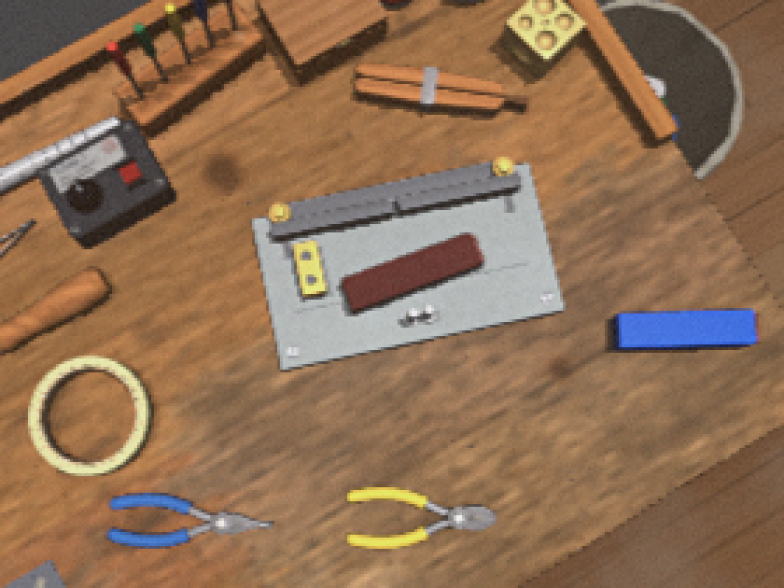

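View pics/scene0c.png

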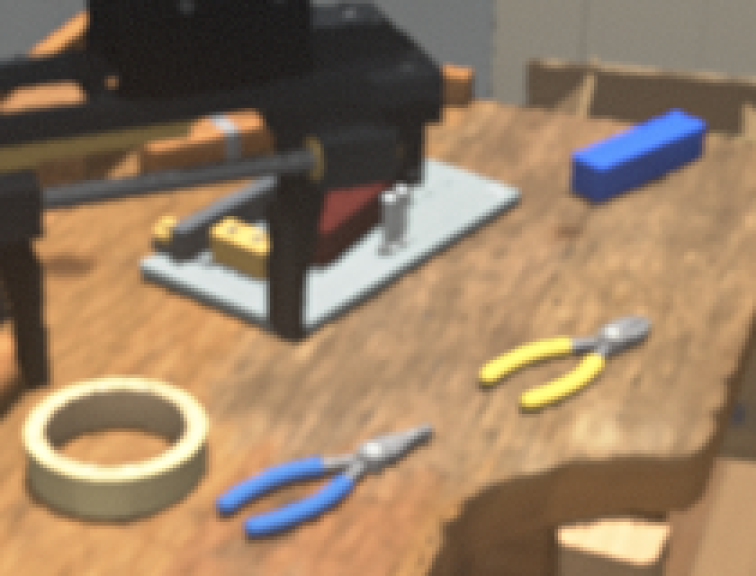

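Top picture: red bar centre (297,208), blue look-alike (395,227). The plate runs (240,188)–(351,220), the fence lies on its far side, the brass stop is at (261,206), and the pins at (299,222). I choose the red bar; the blue one is excluded. Next I'll get world positions.

```bash
python3 - <<'E'
from h import *
im=vision.get_image("top")
f=lambda u,v,z:ray(im,u/2.8+150-.3,v/2.8+110-.3,z)[:3]*1000
E=im["extrinsics"];print("cam",(-E[:3,:3].T@E[:3,3]).round(3),im["fx"])
P=dict(FL=f(253,219,.01),FR=f(530,163,.01),NR=f(563,309,.01),NL=f(282,370,.01))
for k,v in P.items():print(k,v.round(1))
c=sum(P.values())/4;d=P["FL"]-P["FR"]+P["NL"]-P["NR"];e=P["FL"]-P["NL"]+P["FR"]-P["NR"]
print("centre",c.round(1),"yaw y",np.degrees(np.arctan2(-d[0],d[1])),"yaw x",np.degrees(np.arctan2(e[1],e[0])),np.linalg.norm(d)/2,np.linalg.norm(e)/2)
# red mask
I=im["color"].astype(int);m=((I[...,2]>I[...,1]+25)&(I[...,2]<120)&(I[...,1]<45)).astype(np.uint8)
m[:190]=0;m[226:]=0;m[:,:265]=0;m[:,330:]=0
print(m.sum());r=cv2.minAreaRect(cv2.findNonZero(m));b=cv2.boxPoints(r);print([ray(im,u,v,.038)[:2].round(4).tolist() for u,v in b])
for t,uv,z in [("tape",(182,258),.0125),("yel",(300,294),.005),("blu",(218,296),.005),("clamp",(306,140),.01)]:print(t,ray(im,*uv,z).round(3))
print("pins",f(413,316,.05),f(430,312,.05),"stop",f(296,243,.032),f(317,240,.032),f(327,292,.032),f(304,298,.032),"fence top front",f(275,238,.034),f(521,190,.034))
E
```

```text
cam [0.387 0.27  0.901] 389.33811722915976
FL [595.7 365.8  10. ]
FR [642.6 132.1  10. ]
NR [517.6 108.8  10. ]
NL [468.9 340.9  10. ]
centre [556.2 236.9  10. ] yaw y 11.595753860364244 yaw x 10.866465244104704 237.76097355818473 128.22594454336505
5
[[0.5149, 0.2794], [0.5506, 0.1821], [0.5501, 0.1819], [0.5143, 0.2792]]
tape [0.433 0.495 0.012]
yel [0.351 0.229 0.005]
blu [0.348 0.413 0.005]
clamp [0.712 0.209 0.01 ]
pins [507.03924421 234.65532342  50.        ] [510.1222577  221.18886109  50.        ] stop [570.28131328 328.30468667  32.        ] [572.65231175 311.22373931  32.        ] [529.68382104 303.13005526  32.        ] [524.91818581 321.68877518  32.        ] fence top front [574.13067518 345.23564238  34.        ] [612.90452558 143.93948602  34.        ]
```

>>> jog_arm(
  increments=[
    {"tx": -26,"ty": -17,"gripper": 0},
    {"tx": -52,"ty": -35,"gripper": 0},
    {"tx": -79,"ty": -52,"gripper": 0},
    {"tx": -105,"ty": -70,"gripper": 0},
    {"tx": -132,"ty": -87,"gripper": 0},
  ],
  grip_force=20,
)

```text
validation failed for argument at $.in...
```

>>> jog_arm(
  increments=[
    {"tx": -26,"ty": -17,"gripper": 0},
    {"tx": -52,"ty": -35,"gripper": 0},
    {"tx": -79,"ty": -52,"gripper": 0},
    {"tx": -105,"ty": -70,"gripper": 0},
    {"tx": -132,"ty": -87,"gripper": 0},
  ],
)

```text
validation failed for argument at $.in...
```

>>> jog_arm(
  increments=[
    {"tx": -26,"ty": -17,"wz": -0.105,"gripper": 0},
    {"tx": -52,"ty": -35,"wz": -0.211,"gripper": 0},
    {"tx": -79,"ty": -52,"wz": -0.316,"gripper": 0},
    {"tx": -105,"ty": -70,"wz": -0.422,"gripper": 0},
    {"tx": -132,"ty": -87,"wz": -0.527,"gripper": 0},
  ],
)

```text
validation failed for argument at $.in...
```

```bash
python3 - <<'E'
from h import *
s=ctrl.get_state();print(s["time"],s["position"],R.from_rotvec(s["tool_rot"]).as_matrix().round(3),s["ft_force"],s["grip_width"])
im=vision.get_image("wrist");cv2.imwrite("pics/w1.png",im["color"]);np.save("w1.npy",im,allow_pickle=True)
E=im["extrinsics"];print("cam",(-E[:3,:3].T@E[:3,3]).round(3),im["fx"]);print(E[:3,:3].round(3))
E
```

```text
1.25 [0.21113859 0.61476895 0.22257409] [[-0.946  0.325  0.   ]
 [ 0.325  0.946  0.   ]
 [-0.     0.    -1.   ]] [ 0.17857994 -1.01293831  0.29827554] 1.001114289748706
cam [0.135 0.642 0.384] 300.2368308116061
[[ 0.325  0.946 -0.001]
 [ 0.903 -0.31   0.296]
 [ 0.28  -0.097 -0.955]]
```

View pics/w1.png

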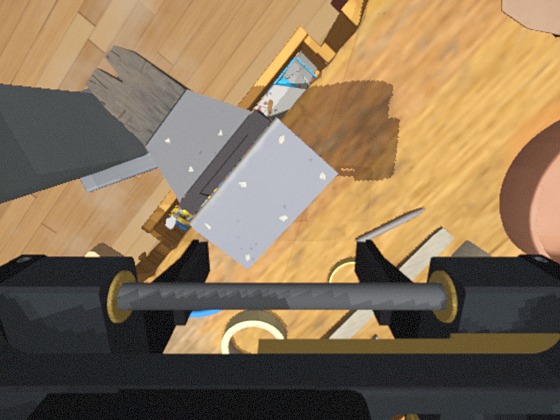

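The wrist view shows only the region below the start pose. The move format was rejected, so I'll resend it with every key.

>>> jog_arm(
  increments=[
    {"tx": -26,"ty": -17,"tz": 0,"wx": 0,"wy": 0,"wz": 0,"gripper": 0},
    {"tx": -52,"ty": -35,"tz": 0,"wx": 0,"wy": 0,"wz": 0,"gripper": 0},
    {"tx": -79,"ty": -52,"tz": 0,"wx": 0,"wy": 0,"wz": 0,"gripper": 0},
    {"tx": -105,"ty": -70,"tz": 0,"wx": 0,"wy": 0,"wz": 0,"gripper": 0},
    {"tx": -132,"ty": -87,"tz": 0,"wx": 0,"wy": 0,"wz": 0,"gripper": 0},
  ],
  grip_force=20,
)

```text
time: 1.72
position: [0.3083, 0.4884, 0.2227]
tool_rot: [0.517, 3.099, 0.001]
ft_force: [0.4, 1.1, -0.1]
grip_width: 0.71
grip_force: 0.0
```

>>> jog_arm(
  increments=[
    {"tx": -26,"ty": -17,"tz": 0,"wx": 0,"wy": 0,"wz": 0,"gripper": 0},
    {"tx": -52,"ty": -35,"tz": 0,"wx": 0,"wy": 0,"wz": 0,"gripper": 0},
    {"tx": -79,"ty": -52,"tz": 0,"wx": 0,"wy": 0,"wz": 0,"gripper": 0},
    {"tx": -105,"ty": -70,"tz": 0,"wx": 0,"wy": 0,"wz": 0,"gripper": 0},
    {"tx": -132,"ty": -87,"tz": 0,"wx": 0,"wy": 0,"wz": 0,"gripper": 0},
  ],
)

```text
time: 2.13
position: [0.4049, 0.3631, 0.2229]
tool_rot: [0.517, 3.099, 0.001]
ft_force: [0.3, 0.6, 0.3]
grip_width: 0.327
grip_force: 0.0
```

>>> jog_arm(
  increments=[
    {"tx": -20,"ty": -17,"tz": 0,"wx": 0,"wy": 0,"wz": -0.105,"gripper": 0},
    {"tx": -40,"ty": -35,"tz": 0,"wx": 0,"wy": 0,"wz": -0.211,"gripper": 0},
    {"tx": -60,"ty": -52,"tz": 0,"wx": 0,"wy": 0,"wz": -0.316,"gripper": 0},
    {"tx": -80,"ty": -70,"tz": 0,"wx": 0,"wy": 0,"wz": -0.422,"gripper": 0},
    {"tx": -100,"ty": -87,"tz": 0,"wx": 0,"wy": 0,"wz": -0.527,"gripper": 0},
  ],
)

```text
time: 2.55
position: [0.4712, 0.2484, 0.2228]
tool_rot: [-0.316, 3.125, 0.0]
ft_force: [0.0, 0.5, 1.1]
grip_width: 0.016
grip_force: 0.0
```

```bash
python3 - <<'E'
from h import *
s=ctrl.get_state();print(s["time"],s["position"],R.from_rotvec(s["tool_rot"]).as_matrix().round(3),s["ft_force"],s["grip_width"])
im=vision.get_image("wrist");cv2.imwrite("pics/w2.png",im["color"]);np.save("w2.npy",im,allow_pickle=True)
E=im["extrinsics"];print("cam",(-E[:3,:3].T@E[:3,3]).round(3))
E
```

```text
2.55 [0.47116543 0.24838045 0.22283388] [[-0.98 -0.2   0.  ]
 [-0.2   0.98  0.  ]
 [-0.    0.   -1.  ]] [0.0209991  0.47342465 1.09431423] 0.01607525243613254
cam [0.392 0.233 0.385]
```

View pics/w2.png

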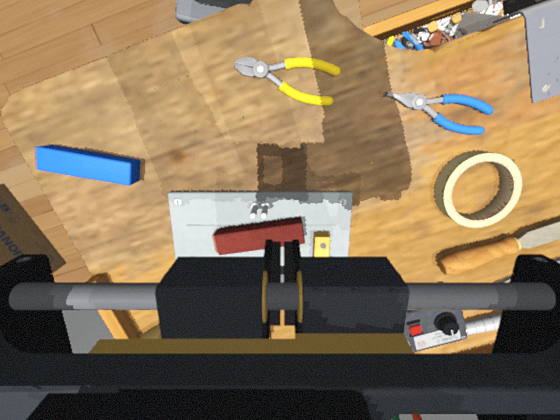

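The plate's near edge spans (170,192)–(352,192) and is level, so the yaw matches. The red bar is at (215–305, 219–254) with the pins at (260,210). Next, one close crop to check it.

```bash
python3 - <<'E'
import cv2
a=cv2.imread("pics/w2.png")[182:266,160:360];cv2.imwrite("pics/w2c.png",cv2.resize(a,None,fx=4,fy=4,interpolation=2))
E
```

```text
(no output)
```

View pics/w2c.png

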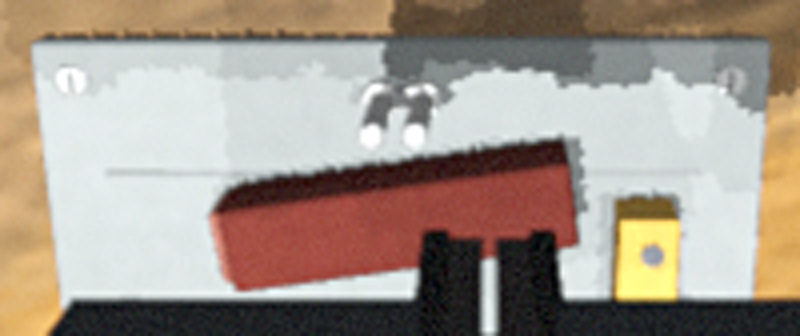

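```bash
cat >> h.py <<'E'
JC=None
def setjig():
    im=np.load("w2.npy",allow_pickle=True).item()
    g=lambda u,v,z:ray(im,u/4+160-.375,v/4+182-.375,z)*1000
    a,b=g(34,41,.01),g(768,41,.01); d=(b-a)[:2]; y=d/np.linalg.norm(d); x=np.array([y[1],-y[0]])
    c=(a+b)[:2]/2+65*x
    return im,g,a,b,c,x,y
im2,g2,_a,_b,C,X,Y=setjig()
def J(p): p=np.asarray(p)[:2]-C; return np.array([p@X,p@Y])
def W(x,y): return C+x*X+y*Y
E
python3 - <<'E'
from h import *
print(_a,_b,np.linalg.norm(_b-_a),"C",C,"yaw",np.degrees(np.arctan2(X[1],X[0])))
for n,u,v,z in [("bar near bottom R",240,185,.01),("nbL",565,140,.01),("topnear R",212,212,.038),("topnear L",567,165,.038),("topfar R",236,290,.038),("topfar L",577,245,.038),("stop near top -y",617,218,.032),("stop top -y far",615,300,.032),("stop foot",617,200,.01),("stopnear +y",680,218,.032),("pin R",372,135,.05),("pinL",415,135,.05),("pinfootR",372,88,.01),("pinfootL",420,88,.01)]:
    print(n,J(g2(u,v,z)).round(1))
s=ctrl.get_state();print("tcp",J(s["position"]*1000))
im=vision.get_image("top");f=lambda u,v,z:J(ray(im,u/2.8+150-.3,v/2.8+110-.3,z)[:2]*1000).round(1)
print("top: fence front top",f(275,238,.034),f(521,190,.034),"stop",f(317,240,.032),f(327,292,.032),"bar top",f(343,284,.038),f(472,236,.038),f(482,262,.038),f(352,311,.038))
E
```

```text
Traceback (most recent call last):
NameError: name '_a' is not defined
```

```bash
sed -i 's/_a,_b,C,X,Y/pa,pb,C,X,Y/' h.py
python3 - <<'E'
from h import *
print(pa,pb,np.linalg.norm(pb-pa),"C",C,"yaw",np.degrees(np.arctan2(X[1],X[0])))
for n,u,v,z in [("bar near bottom R",240,185,.01),("nbL",565,140,.01),("topnear R",212,212,.038),("topnear L",567,165,.038),("topfar R",236,290,.038),("topfar L",577,245,.038),("stop near top -y",617,218,.032),("stop top -y far",615,300,.032),("stop foot",617,200,.01),("stopnear +y",680,218,.032),("pin R",372,135,.05),("pinL",415,135,.05),("pinfootR",372,88,.01),("pinfootL",420,88,.01)]:
    print(n,J(g2(u,v,z)).round(1))
s=ctrl.get_state();print("tcp",J(s["position"]*1000))
im=vision.get_image("top");f=lambda u,v,z:J(ray(im,u/2.8+150-.3,v/2.8+110-.3,z)[:2]*1000).round(1)
print("top: fence front top",f(275,238,.034),f(521,190,.034),"stop",f(317,240,.032),f(327,292,.032),"bar top",f(343,284,.038),f(472,236,.038),f(482,262,.038),f(352,311,.038))
E
```

```text
[516.92039618 108.64884176  10.        ] [469.60893059 340.21017569  10.        ] 236.34514200561483 C [556.94901322 237.44117987] yaw 11.547459173069006
bar near bottom R [-15.3 -54.9]
nbL [-31.2  53.4]
topnear R [-17.3 -57.9]
topnear L [-32.9  52.3]
topfar R [  9.5 -52.1]
topfar L [-6.1 56. ]
stop near top -y [-12.7  69. ]
stop top -y far [16.  69.2]
stop foot [-9.9 71.3]
stopnear +y [-12.7  89. ]
pin R [-46.8  -6.1]
pinL [-46.8   6.5]
pinfootR [-49.2  -9.8]
pinfootL [-49.2   5.9]
tcp [-79.64635446  20.95175812]
top: fence front top [ 38.4 102.2] [  36.1 -102.8] stop [30.2 69.1] [-13.6  69.8] bar top [-10.9  55.9] [  6.1 -54.3] [-16.5 -57.5] [-33.8  53.3]
```

Jig frame found: centre (557,237) mm, yaw 11.5°. The bar's centre is near (-11,0) in jig axes, left end nearest me, yaw about 8°. The fence face is at x≈37 and the stop face at y≈69. Tool x is −jig x and tool y is +jig y. Next I'll go down in front of the bar's left end.

>>> jog_arm(
  increments=[
    {"tx": -5,"ty": 4,"tz": 25,"wx": 0,"wy": 0,"wz": 0,"gripper": 0},
    {"tx": -10,"ty": 8,"tz": 55,"wx": 0,"wy": 0,"wz": 0,"gripper": 0},
    {"tx": -15,"ty": 13,"tz": 85,"wx": 0,"wy": 0,"wz": 0,"gripper": 0},
    {"tx": -20,"ty": 17,"tz": 115,"wx": 0,"wy": 0,"wz": 0,"gripper": 0},
    {"tx": -24,"ty": 21,"tz": 140,"wx": 0,"wy": 0,"wz": 0,"gripper": 0},
  ],
)

```text
time: 3.07
position: [0.4893, 0.2757, 0.0806]
tool_rot: [0.307, -3.126, -0.0]
ft_force: [-0.9, 0.4, 0.3]
grip_width: 0.003
grip_force: 0.0
```

>>> jog_arm(
  increments=[
    {"tx": 0,"ty": 0,"tz": 18,"wx": 0,"wy": 0,"wz": 0,"gripper": 0},
    {"tx": 0,"ty": 0,"tz": 36,"wx": 0,"wy": 0,"wz": 0,"gripper": 0},
    {"tx": 0,"ty": 0,"tz": 50,"wx": 0,"wy": 0,"wz": 0,"gripper": 0},
    {"tx": 0,"ty": 0,"tz": 60,"wx": 0,"wy": 0,"wz": 0,"gripper": 0},
    {"tx": 0,"ty": 0,"tz": 65,"wx": 0,"wy": 0,"wz": 0,"gripper": 0},
  ],
)

```text
time: 3.48
position: [0.489, 0.2751, 0.0161]
tool_rot: [0.308, -3.125, 0.001]
ft_force: [-0.2, 0.4, 0.7]
grip_width: 0.007
grip_force: 0.0
```

```bash
cat > st.py <<'E'
from h import *
s=ctrl.get_state();m=R.from_rotvec(s["tool_rot"]).as_matrix();f=s["ft_force"]
print("t %.2f"%s["time"],"tcp jig",J(s["position"]*1000).round(2),"z %.1f"%(s["position"][2]*1000),"F jig",np.round([f[:2]@X,f[:2]@Y,f[2]],1),"yaw off %.2f"%(np.degrees(np.arctan2(-m[1,0],-m[0,0]))-np.degrees(np.arctan2(X[1],X[0]))))
E
python3 st.py
```

```text
t 3.48 tcp jig [-59.01  50.54] z 16.1 F jig [-0.1  0.5  0.7] yaw off -0.30
```

>>> jog_arm(
  increments=[
    {"tx": -2,"ty": -4,"tz": 0,"wx": 0,"wy": 0,"wz": 0,"gripper": 0},
    {"tx": -5,"ty": -9,"tz": 0,"wx": 0,"wy": 0,"wz": 0,"gripper": 0},
    {"tx": -9,"ty": -9,"tz": 0,"wx": 0,"wy": 0,"wz": 0,"gripper": 0},
    {"tx": -13,"ty": -9,"tz": 0,"wx": 0,"wy": 0,"wz": 0,"gripper": 0},
    {"tx": -14,"ty": -9,"tz": 0,"wx": 0,"wy": 0,"wz": 0,"gripper": 0},
  ],
)

```text
time: 3.9
position: [0.5071, 0.2691, 0.0186]
tool_rot: [-0.306, 3.125, 0.001]
ft_force: [-0.1, -0.1, 0.2]
grip_width: 0.004
grip_force: 0.2
```

>>> jog_arm(
  increments=[
    {"tx": -3,"ty": 0,"tz": 0,"wx": 0,"wy": 0,"wz": 0,"gripper": 0},
    {"tx": -6,"ty": 0,"tz": 0,"wx": 0,"wy": 0,"wz": 0,"gripper": 0},
    {"tx": -9,"ty": 0,"tz": 0,"wx": 0,"wy": 0,"wz": 0,"gripper": 0},
    {"tx": -12,"ty": 0,"tz": 0,"wx": 0,"wy": 0,"wz": 0,"gripper": 0},
    {"tx": -15,"ty": 0,"tz": 0,"wx": 0,"wy": 0,"wz": 0,"gripper": 0},
  ],
)

```text
time: 4.32
position: [0.5204, 0.272, 0.0176]
tool_rot: [0.308, -3.126, -0.0]
ft_force: [-1.1, 0.8, 0.8]
grip_width: 0.004
grip_force: 0.5
```

```bash
cat >> st.py <<'E'
import sys
if len(sys.argv)>1:
    c=sys.argv[1];im=vision.get_image(c);cv2.imwrite(f"pics/{sys.argv[2]}.png",im["color"]);np.save(sys.argv[2]+".npy",im,allow_pickle=True)
    x0,y0,x1,y1=map(int,sys.argv[3:7]);k=800/(x1-x0);cv2.imwrite(f"pics/{sys.argv[2]}c.png",cv2.resize(im["color"][y0:y1,x0:x1],None,fx=k,fy=k,interpolation=2))
E
python3 st.py wrist w3 80 60 480 340
```

```text
t 4.32 tcp jig [-28.86  41.22] z 17.6 F jig [-0.9  1.   0.8] yaw off -0.30
```

View pics/w3c.png

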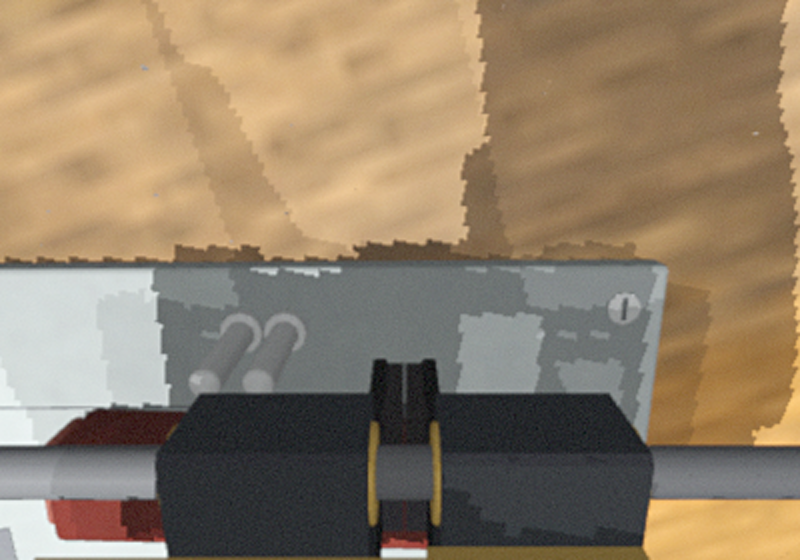

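The picture shows the tip in contact at the left end, and the bar's near edge (right part, crop (95–190, 409)) is now about level. I'll push the left a little further, then go to the right end.

>>> jog_arm(
  increments=[
    {"tx": -2,"ty": 0,"tz": 0,"wx": 0,"wy": 0,"wz": 0,"gripper": 0},
    {"tx": -4,"ty": 0,"tz": 0,"wx": 0,"wy": 0,"wz": 0,"gripper": 0},
    {"tx": -6,"ty": 0,"tz": 0,"wx": 0,"wy": 0,"wz": 0,"gripper": 0},
    {"tx": -7,"ty": 0,"tz": 0,"wx": 0,"wy": 0,"wz": 0,"gripper": 0},
    {"tx": -8,"ty": 0,"tz": 0,"wx": 0,"wy": 0,"wz": 0,"gripper": 0},
  ],
)

```text
time: 4.78
position: [0.5283, 0.2733, 0.0175]
tool_rot: [-0.307, 3.126, -0.0]
ft_force: [-0.8, -0.3, -0.6]
grip_width: 0.003
grip_force: 0.3
```

>>> jog_arm(
  increments=[
    {"tx": 10,"ty": 0,"tz": 0,"wx": 0,"wy": 0,"wz": 0,"gripper": 0},
    {"tx": 20,"ty": 0,"tz": 0,"wx": 0,"wy": 0,"wz": 0,"gripper": 0},
    {"tx": 20,"ty": 0,"tz": -20,"wx": 0,"wy": 0,"wz": 0,"gripper": 0},
    {"tx": 20,"ty": 0,"tz": -45,"wx": 0,"wy": 0,"wz": 0,"gripper": 0},
    {"tx": 25,"ty": -10,"tz": -60,"wx": 0,"wy": 0,"wz": 0,"gripper": 0},
  ],
)

```text
time: 5.2
position: [0.5049, 0.2611, 0.0795]
tool_rot: [-0.312, 3.124, 0.004]
ft_force: [0.3, 0.8, 1.2]
grip_width: 0.007
grip_force: 0.0
```

>>> jog_arm(
  increments=[
    {"tx": 0,"ty": -25,"tz": 0,"wx": 0,"wy": 0,"wz": 0,"gripper": 0},
    {"tx": 0,"ty": -50,"tz": 0,"wx": 0,"wy": 0,"wz": 0,"gripper": 0},
    {"tx": 0,"ty": -74,"tz": 0,"wx": 0,"wy": 0,"wz": 0,"gripper": 0},
    {"tx": 0,"ty": -74,"tz": 20,"wx": 0,"wy": 0,"wz": 0,"gripper": 0},
    {"tx": 0,"ty": -74,"tz": 35,"wx": 0,"wy": 0,"wz": 0,"gripper": 0},
  ],
)

```text
time: 5.62
position: [0.52, 0.184, 0.0428]
tool_rot: [-0.302, 3.125, 0.001]
ft_force: [-0.7, 0.3, -0.7]
grip_width: 0.005
grip_force: 0.0
```

```bash
python3 st.py wrist w4 80 60 480 340
```

```text
t 5.62 tcp jig [-46.94 -44.96] z 42.8 F jig [-0.6  0.4 -0.7] yaw off -0.51
```

View pics/w4c.png

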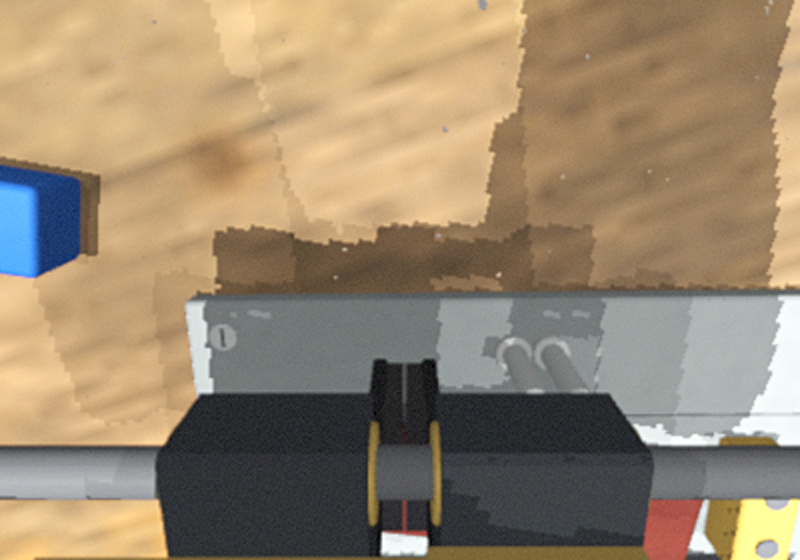

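The tip is clear of the pins and stands in front of the bar's right end. I'll go down and push there.

>>> jog_arm(
  increments=[
    {"tx": 0,"ty": 0,"tz": 10,"wx": 0,"wy": 0,"wz": 0,"gripper": 0},
    {"tx": 0,"ty": 0,"tz": 20,"wx": 0,"wy": 0,"wz": 0,"gripper": 0},
    {"tx": -2,"ty": 0,"tz": 26,"wx": 0,"wy": 0,"wz": 0,"gripper": 0},
    {"tx": -7,"ty": 0,"tz": 26,"wx": 0,"wy": 0,"wz": 0,"gripper": 0},
    {"tx": -12,"ty": 0,"tz": 26,"wx": 0,"wy": 0,"wz": 0,"gripper": 0},
  ],
)

```text
time: 6.08
position: [0.532, 0.1888, 0.0165]
tool_rot: [0.309, -3.126, 0.0]
ft_force: [0.7, -0.3, 0.1]
grip_width: 0.007
grip_force: 0.0
```

>>> jog_arm(
  increments=[
    {"tx": -4,"ty": 0,"tz": 0,"wx": 0,"wy": 0,"wz": 0,"gripper": 0},
    {"tx": -8,"ty": 0,"tz": 0,"wx": 0,"wy": 0,"wz": 0,"gripper": 0},
    {"tx": -12,"ty": 0,"tz": 0,"wx": 0,"wy": 0,"wz": 0,"gripper": 0},
    {"tx": -16,"ty": 0,"tz": 0,"wx": 0,"wy": 0,"wz": 0,"gripper": 0},
    {"tx": -18,"ty": 0,"tz": 0,"wx": 0,"wy": 0,"wz": 0,"gripper": 0},
  ],
)

```text
time: 6.5
position: [0.5502, 0.192, 0.0168]
tool_rot: [-0.307, 3.126, 0.0]
ft_force: [-0.9, -0.4, 1.0]
grip_width: 0.004
grip_force: 0.6
```

```bash
python3 st.py top t2 230 150 360 250; python3 - <<'E'
from h import *
im=np.load("t2.npy",allow_pickle=True).item()["color"][190:230,262:330]
print(cv2.resize(im,None,fx=1,fy=1).shape)
h=cv2.cvtColor(im,cv2.COLOR_BGR2HSV)
m=((h[...,0]<8)|(h[...,0]>170))&(h[...,1]>110)
for r in m: print("".join("#" if a else "." for a in r))
E
```

```text
t 6.50 tcp jig [-15.73 -43.13] z 16.8 F jig [-0.9 -0.2  1. ] yaw off -0.31
(40, 68, 3)
....................................................................
....................................................................
....................................................................
....................................................................
...........................####......#..............................
.........................###..#.##...#..............................
..........................##..#.....................................
...........................#.....###................................
...........................#...#..#.................................
.......................................#............................
...........................#...#......#.............................
...................................#................................
..........#................#.....#.#..##............................
..........#....................#.##.................................
............................#..................
[... 1046 characters left out ...]
..........
....................................................................
....................................................................
....................................................................
....................................................................
....................................................................
....................................................................
....................................................................
....................................................................
....................................................................
....................................................................
```

>>> jog_arm(
  increments=[
    {"tx": 10,"ty": 0,"tz": 0,"wx": 0,"wy": 0,"wz": 0,"gripper": 0},
    {"tx": 24,"ty": 0,"tz": -10,"wx": 0,"wy": 0,"wz": 0,"gripper": 0},
    {"tx": 32,"ty": 0,"tz": -30,"wx": 0,"wy": 0,"wz": 0,"gripper": 0},
    {"tx": 33,"ty": 0,"tz": -55,"wx": 0,"wy": 0,"wz": 0,"gripper": 0},
    {"tx": 33,"ty": 15,"tz": -62,"wx": 0,"wy": 0,"wz": 0,"gripper": 0},
  ],
)

```text
time: 6.97
position: [0.5155, 0.1974, 0.0818]
tool_rot: [-0.301, 3.123, 0.0]
ft_force: [1.4, -0.2, 0.7]
grip_width: 0.008
grip_force: 0.0
```

>>> jog_arm(
  increments=[
    {"tx": 0,"ty": 25,"tz": 0,"wx": 0,"wy": 0,"wz": 0,"gripper": 0},
    {"tx": 0,"ty": 50,"tz": 0,"wx": 0,"wy": 0,"wz": 0,"gripper": 0},
    {"tx": 0,"ty": 70,"tz": 0,"wx": 0,"wy": 0,"wz": 0,"gripper": 0},
    {"tx": 0,"ty": 70,"tz": 30,"wx": 0,"wy": 0,"wz": 0,"gripper": 0},
    {"tx": 0,"ty": 70,"tz": 62,"wx": 0,"wy": 0,"wz": 0,"gripper": 0},
  ],
)

```text
time: 7.38
position: [0.5012, 0.2723, 0.0183]
tool_rot: [-0.313, 3.121, 0.006]
ft_force: [-0.3, -0.4, -0.1]
grip_width: 0.006
grip_force: 0.0
```

>>> jog_arm(
  increments=[
    {"tx": -8,"ty": 0,"tz": 0,"wx": 0,"wy": 0,"wz": 0,"gripper": 0},
    {"tx": -16,"ty": 0,"tz": 0,"wx": 0,"wy": 0,"wz": 0,"gripper": 0},
    {"tx": -22,"ty": 0,"tz": 0,"wx": 0,"wy": 0,"wz": 0,"gripper": 0},
    {"tx": -27,"ty": 0,"tz": 0,"wx": 0,"wy": 0,"wz": 0,"gripper": 0},
    {"tx": -32,"ty": 0,"tz": 0,"wx": 0,"wy": 0,"wz": 0,"gripper": 0},
  ],
)

```text
time: 7.8
position: [0.5337, 0.2753, 0.0182]
tool_rot: [-0.306, 3.124, 0.002]
ft_force: [0.3, 0.1, 0.6]
grip_width: 0.004
grip_force: 0.3
```

```bash
python3 st.py
```

```text
t 7.80 tcp jig [-15.22  41.71] z 18.2 F jig [0.3 0.1 0.6] yaw off -0.36
```

>>> jog_arm(
  increments=[
    {"tx": -2,"ty": 0,"tz": 0,"wx": 0,"wy": 0,"wz": 0,"gripper": 0},
    {"tx": -4,"ty": 0,"tz": 0,"wx": 0,"wy": 0,"wz": 0,"gripper": 0},
    {"tx": -6,"ty": 0,"tz": 0,"wx": 0,"wy": 0,"wz": 0,"gripper": 0},
    {"tx": -8,"ty": 0,"tz": 0,"wx": 0,"wy": 0,"wz": 0,"gripper": 0},
    {"tx": -9,"ty": 0,"tz": 0,"wx": 0,"wy": 0,"wz": 0,"gripper": 0},
  ],
)

```text
time: 8.22
position: [0.5408, 0.277, 0.0167]
tool_rot: [-0.308, 3.126, 0.0]
ft_force: [-1.1, -0.8, 1.2]
grip_width: 0.009
grip_force: 0.5
```

>>> jog_arm(
  increments=[
    {"tx": 10,"ty": 0,"tz": 0,"wx": 0,"wy": 0,"wz": 0,"gripper": 0},
    {"tx": 24,"ty": 0,"tz": -10,"wx": 0,"wy": 0,"wz": 0,"gripper": 0},
    {"tx": 32,"ty": 0,"tz": -30,"wx": 0,"wy": 0,"wz": 0,"gripper": 0},
    {"tx": 33,"ty": 0,"tz": -55,"wx": 0,"wy": 0,"wz": 0,"gripper": 0},
    {"tx": 33,"ty": -15,"tz": -62,"wx": 0,"wy": 0,"wz": 0,"gripper": 0},
  ],
)

```text
time: 8.63
position: [0.5109, 0.2598, 0.0819]
tool_rot: [-0.315, 3.122, 0.007]
ft_force: [-0.5, 1.3, 0.3]
grip_width: 0.006
grip_force: 0.0
```

>>> jog_arm(
  increments=[
    {"tx": 0,"ty": -25,"tz": 0,"wx": 0,"wy": 0,"wz": 0,"gripper": 0},
    {"tx": 0,"ty": -50,"tz": 0,"wx": 0,"wy": 0,"wz": 0,"gripper": 0},
    {"tx": 0,"ty": -70,"tz": 0,"wx": 0,"wy": 0,"wz": 0,"gripper": 0},
    {"tx": 0,"ty": -70,"tz": 30,"wx": 0,"wy": 0,"wz": 0,"gripper": 0},
    {"tx": 0,"ty": -70,"tz": 62,"wx": 0,"wy": 0,"wz": 0,"gripper": 0},
  ],
)

```text
time: 9.05
position: [0.5277, 0.1847, 0.0181]
tool_rot: [-0.301, 3.121, 0.002]
ft_force: [0.2, 0.8, -0.2]
grip_width: 0.007
grip_force: 0.0
```

>>> jog_arm(
  increments=[
    {"tx": -8,"ty": 0,"tz": 0,"wx": 0,"wy": 0,"wz": 0,"gripper": 0},
    {"tx": -16,"ty": 0,"tz": 0,"wx": 0,"wy": 0,"wz": 0,"gripper": 0},
    {"tx": -22,"ty": 0,"tz": 0,"wx": 0,"wy": 0,"wz": 0,"gripper": 0},
    {"tx": -27,"ty": 0,"tz": 0,"wx": 0,"wy": 0,"wz": 0,"gripper": 0},
    {"tx": -32,"ty": 0,"tz": 0,"wx": 0,"wy": 0,"wz": 0,"gripper": 0},
  ],
)

```text
time: 9.47
position: [0.558, 0.1939, 0.0181]
tool_rot: [-0.308, 3.124, 0.001]
ft_force: [-1.0, -0.3, 0.8]
grip_width: 0.007
grip_force: 0.5
```

```bash
python3 st.py
```

```text
t 9.47 tcp jig [ -7.74 -42.89] z 18.1 F jig [-1.  -0.1  0.8] yaw off -0.28
```

>>> jog_arm(
  increments=[
    {"tx": 12,"ty": 0,"tz": 0,"wx": 0,"wy": 0,"wz": 0,"gripper": 0},
    {"tx": 12,"ty": -14,"tz": 0,"wx": 0,"wy": 0,"wz": 0,"gripper": 0},
    {"tx": 12,"ty": -28,"tz": 0,"wx": 0,"wy": 0,"wz": 0,"gripper": 0},
    {"tx": 12,"ty": -42,"tz": 0,"wx": 0,"wy": 0,"wz": 0,"gripper": 0},
    {"tx": 12,"ty": -43,"tz": 0,"wx": 0,"wy": 0,"wz": 0,"gripper": 0},
  ],
)

```text
time: 9.88
position: [0.5546, 0.1458, 0.0177]
tool_rot: [-0.302, 3.125, -0.002]
ft_force: [0.0, -1.5, -0.3]
grip_width: 0.004
grip_force: 0.0
```

>>> jog_arm(
  increments=[
    {"tx": -12,"ty": 0,"tz": 0,"wx": 0,"wy": 0,"wz": 0,"gripper": 0},
    {"tx": -24,"ty": 0,"tz": 0,"wx": 0,"wy": 0,"wz": 0,"gripper": 0},
    {"tx": -34,"ty": 0,"tz": 0,"wx": 0,"wy": 0,"wz": 0,"gripper": 0},
    {"tx": -36,"ty": 0,"tz": 0,"wx": 0,"wy": 0,"wz": 0,"gripper": 0},
    {"tx": -36,"ty": 0,"tz": 0,"wx": 0,"wy": 0,"wz": 0,"gripper": 0},
  ],
)

```text
time: 10.3
position: [0.5889, 0.1569, 0.017]
tool_rot: [-0.309, 3.125, 0.001]
ft_force: [0.6, 0.2, -0.3]
grip_width: 0.001
grip_force: 0.0
```

```bash
python3 st.py wrist w5 80 60 480 340
```

```text
t 10.30 tcp jig [ 15.18 -85.35] z 17.0 F jig [ 0.7  0.1 -0.3] yaw off -0.26
```

View pics/w5c.png

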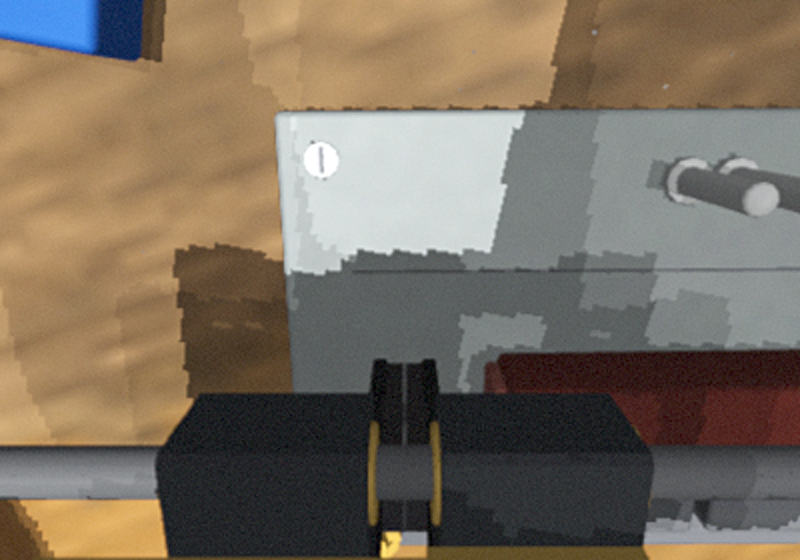

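The bar is nearly straight, with its near foot edge running from (500,356) to (800,351) in the crop. Its right end is a little left of the tip.

```bash
python3 - <<'E'
from h import *
im=np.load("w5.npy",allow_pickle=True).item()
g=lambda u,v,z:J(ray(im,u/2+80-.25,v/2+60-.25,z)*1000).round(1)
print("near foot R",g(503,356,.01),"L",g(798,351,.01),"top R",g(485,363,.038),"plate corner",g(276,113,.01),"pin foot",g(686,180,.01), "fence top front?",)
E
```

```text
near foot R [  7.4 -54.8] L [ 6.2 34.7] top R [ -2.8 -64.2] plate corner [ -63.8 -119.1] pin foot [-45.4  -6.3] fence top front?
```

>>> jog_arm(
  increments=[
    {"tx": -3,"ty": 5,"tz": 0,"wx": 0,"wy": 0,"wz": 0,"gripper": 0},
    {"tx": -3,"ty": 9,"tz": 0,"wx": 0,"wy": 0,"wz": 0,"gripper": 0},
    {"tx": -3,"ty": 12,"tz": 0,"wx": 0,"wy": 0,"wz": 0,"gripper": 0},
    {"tx": -3,"ty": 15,"tz": 0,"wx": 0,"wy": 0,"wz": 0,"gripper": 0},
    {"tx": -3,"ty": 16,"tz": 0,"wx": 0,"wy": 0,"wz": 0,"gripper": 0},
  ],
)

```text
time: 10.77
position: [0.5876, 0.1728, 0.0166]
tool_rot: [0.309, -3.126, -0.0]
ft_force: [0.3, -1.0, 1.1]
grip_width: 0.005
grip_force: 0.4
```

>>> jog_arm(
  increments=[
    {"tx": 0,"ty": 0.5,"tz": 0,"wx": 0,"wy": 0,"wz": 0,"gripper": 0},
    {"tx": 0,"ty": 1,"tz": 0,"wx": 0,"wy": 0,"wz": 0,"gripper": 0},
    {"tx": 0,"ty": 1.5,"tz": 0,"wx": 0,"wy": 0,"wz": 0,"gripper": 0},
    {"tx": 0,"ty": 2,"tz": 0,"wx": 0,"wy": 0,"wz": 0,"gripper": 0},
    {"tx": 0,"ty": 2,"tz": 0,"wx": 0,"wy": 0,"wz": 0,"gripper": 0},
  ],
)

```text
time: 11.18
position: [0.5877, 0.1739, 0.0166]
tool_rot: [-0.307, 3.126, -0.0]
ft_force: [-0.2, -1.7, 0.0]
grip_width: 0.008
grip_force: 0.4
```

```bash
python3 st.py
```

```text
t 11.18 tcp jig [ 17.42 -68.41] z 16.6 F jig [-0.6 -1.6  0. ] yaw off -0.32
```

>>> jog_arm(
  increments=[
    {"tx": 0,"ty": 0.6,"tz": 0,"wx": 0,"wy": 0,"wz": 0,"gripper": 0},
    {"tx": 0,"ty": 1.2,"tz": 0,"wx": 0,"wy": 0,"wz": 0,"gripper": 0},
    {"tx": 0,"ty": 1.8,"tz": 0,"wx": 0,"wy": 0,"wz": 0,"gripper": 0},
    {"tx": 0,"ty": 2.4,"tz": 0,"wx": 0,"wy": 0,"wz": 0,"gripper": 0},
    {"tx": 0,"ty": 3,"tz": 0,"wx": 0,"wy": 0,"wz": 0,"gripper": 0},
  ],
)

```text
time: 11.6
position: [0.5871, 0.1771, 0.0166]
tool_rot: [-0.308, 3.126, 0.0]
ft_force: [0.3, -1.3, 0.5]
grip_width: 0.005
grip_force: 0.4
```

>>> jog_arm(
  increments=[
    {"tx": 0,"ty": 0.4,"tz": 0,"wx": 0,"wy": 0,"wz": 0,"gripper": 0},
    {"tx": 0,"ty": 0.8,"tz": 0,"wx": 0,"wy": 0,"wz": 0,"gripper": 0},
    {"tx": 0,"ty": 1.2,"tz": 0,"wx": 0,"wy": 0,"wz": 0,"gripper": 0},
    {"tx": 0,"ty": 1.6,"tz": 0,"wx": 0,"wy": 0,"wz": 0,"gripper": 0},
    {"tx": 0,"ty": 2,"tz": 0,"wx": 0,"wy": 0,"wz": 0,"gripper": 0},
  ],
)

```text
time: 12.02
position: [0.5867, 0.179, 0.0166]
tool_rot: [-0.308, 3.126, 0.0]
ft_force: [0.5, -0.7, -0.3]
grip_width: 0.01
grip_force: 0.4
```

```bash
python3 st.py
```

```text
t 12.02 tcp jig [ 17.47 -63.21] z 16.6 F jig [ 0.3 -0.8 -0.3] yaw off -0.31
```

Still free sliding, so I'll carry on in 1.5 mm steps.

>>> jog_arm(
  increments=[
    {"tx": 0,"ty": 0.4,"tz": 0,"wx": 0,"wy": 0,"wz": 0,"gripper": 0},
    {"tx": 0,"ty": 0.8,"tz": 0,"wx": 0,"wy": 0,"wz": 0,"gripper": 0},
    {"tx": 0,"ty": 1.2,"tz": 0,"wx": 0,"wy": 0,"wz": 0,"gripper": 0},
    {"tx": 0,"ty": 1.5,"tz": 0,"wx": 0,"wy": 0,"wz": 0,"gripper": 0},
    {"tx": 0,"ty": 1.5,"tz": 0,"wx": 0,"wy": 0,"wz": 0,"gripper": 0},
  ],
)

```text
time: 12.43
position: [0.5864, 0.1806, 0.0166]
tool_rot: [-0.308, 3.126, 0.0]
ft_force: [0.2, 0.2, -0.0]
grip_width: 0.006
grip_force: 0.3
```

>>> jog_arm(
  increments=[
    {"tx": 0,"ty": 0.4,"tz": 0,"wx": 0,"wy": 0,"wz": 0,"gripper": 0},
    {"tx": 0,"ty": 0.8,"tz": 0,"wx": 0,"wy": 0,"wz": 0,"gripper": 0},
    {"tx": 0,"ty": 1.2,"tz": 0,"wx": 0,"wy": 0,"wz": 0,"gripper": 0},
    {"tx": 0,"ty": 1.5,"tz": 0,"wx": 0,"wy": 0,"wz": 0,"gripper": 0},
    {"tx": 0,"ty": 1.5,"tz": 0,"wx": 0,"wy": 0,"wz": 0,"gripper": 0},
  ],
)

```text
time: 12.85
position: [0.5861, 0.182, 0.0166]
tool_rot: [-0.308, 3.126, 0.0]
ft_force: [0.2, -0.6, -0.0]
grip_width: 0.002
grip_force: 0.3
```

```bash
python3 st.py
```

```text
t 12.85 tcp jig [ 17.44 -60.1 ] z 16.6 F jig [ 0.1 -0.6 -0. ] yaw off -0.30
```

>>> jog_arm(
  increments=[
    {"tx": 0,"ty": 0.4,"tz": 0,"wx": 0,"wy": 0,"wz": 0,"gripper": 0},
    {"tx": 0,"ty": 0.8,"tz": 0,"wx": 0,"wy": 0,"wz": 0,"gripper": 0},
    {"tx": 0,"ty": 1.2,"tz": 0,"wx": 0,"wy": 0,"wz": 0,"gripper": 0},
    {"tx": 0,"ty": 1.5,"tz": 0,"wx": 0,"wy": 0,"wz": 0,"gripper": 0},
    {"tx": 0,"ty": 1.5,"tz": 0,"wx": 0,"wy": 0,"wz": 0,"gripper": 0},
  ],
)

```text
time: 13.27
position: [0.5858, 0.1835, 0.0166]
tool_rot: [-0.308, 3.126, 0.0]
ft_force: [0.2, -0.9, 0.4]
grip_width: 0.004
grip_force: 0.3
```

>>> jog_arm(
  increments=[
    {"tx": 0,"ty": 0.4,"tz": 0,"wx": 0,"wy": 0,"wz": 0,"gripper": 0},
    {"tx": 0,"ty": 0.8,"tz": 0,"wx": 0,"wy": 0,"wz": 0,"gripper": 0},
    {"tx": 0,"ty": 1.2,"tz": 0,"wx": 0,"wy": 0,"wz": 0,"gripper": 0},
    {"tx": 0,"ty": 1.5,"tz": 0,"wx": 0,"wy": 0,"wz": 0,"gripper": 0},
    {"tx": 0,"ty": 1.5,"tz": 0,"wx": 0,"wy": 0,"wz": 0,"gripper": 0},
  ],
)

```text
time: 13.68
position: [0.5855, 0.185, 0.0166]
tool_rot: [-0.308, 3.126, 0.0]
ft_force: [-0.9, -1.0, 0.4]
grip_width: 0.004
grip_force: 0.3
```

```bash
python3 st.py wrist w6 80 60 480 340
```

```text
t 13.68 tcp jig [ 17.48 -57.14] z 16.6 F jig [-1.  -0.8  0.4] yaw off -0.30
```

>>> jog_arm(
  increments=[
    {"tx": 0,"ty": 0.4,"tz": 0,"wx": 0,"wy": 0,"wz": 0,"gripper": 0},
    {"tx": 0,"ty": 0.8,"tz": 0,"wx": 0,"wy": 0,"wz": 0,"gripper": 0},
    {"tx": 0,"ty": 1.2,"tz": 0,"wx": 0,"wy": 0,"wz": 0,"gripper": 0},
    {"tx": 0,"ty": 1.5,"tz": 0,"wx": 0,"wy": 0,"wz": 0,"gripper": 0},
    {"tx": 0,"ty": 1.5,"tz": 0,"wx": 0,"wy": 0,"wz": 0,"gripper": 0},
  ],
)

```text
time: 14.15
position: [0.5852, 0.1864, 0.0166]
tool_rot: [-0.308, 3.126, 0.0]
ft_force: [0.3, -1.2, 0.1]
grip_width: -0.0
grip_force: 0.4
```

>>> jog_arm(
  increments=[
    {"tx": 0,"ty": 0.4,"tz": 0,"wx": 0,"wy": 0,"wz": 0,"gripper": 0},
    {"tx": 0,"ty": 0.8,"tz": 0,"wx": 0,"wy": 0,"wz": 0,"gripper": 0},
    {"tx": 0,"ty": 1.2,"tz": 0,"wx": 0,"wy": 0,"wz": 0,"gripper": 0},
    {"tx": 0,"ty": 1.5,"tz": 0,"wx": 0,"wy": 0,"wz": 0,"gripper": 0},
    {"tx": 0,"ty": 1.5,"tz": 0,"wx": 0,"wy": 0,"wz": 0,"gripper": 0},
  ],
)

```text
time: 14.57
position: [0.5852, 0.1864, 0.0166]
tool_rot: [-0.306, 3.126, -0.002]
ft_force: [0.9, -4.7, 0.9]
grip_width: 0.004
grip_force: 2.6
```

```bash
python3 st.py; python3 st.py wrist w6 80 60 480 340
```

```text
t 14.57 tcp jig [ 17.5  -55.63] z 16.6 F jig [-0.  -4.8  0.9] yaw off -0.35
t 14.57 tcp jig [ 17.5  -55.63] z 16.6 F jig [-0.  -4.8  0.9] yaw off -0.35
```

View pics/w6c.png

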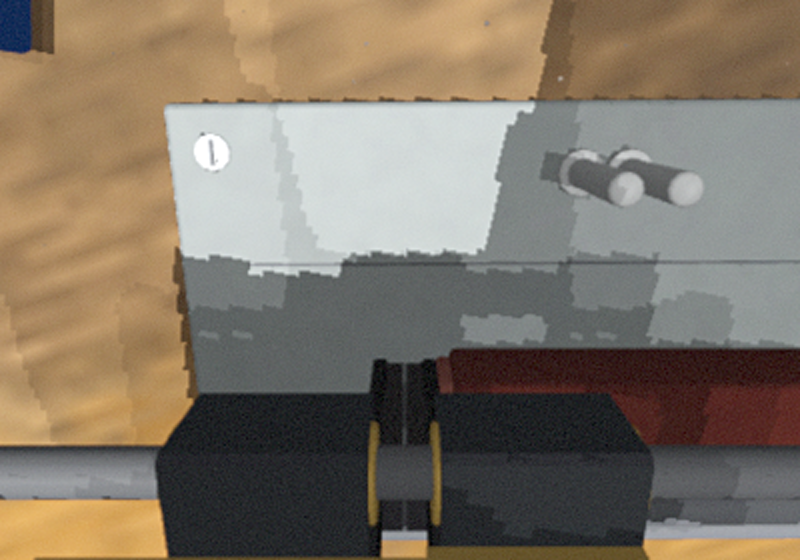

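The TCP stopped at y=-55.6 with 4.8 N against the end stop, so the arm gives about 3 N/mm. The picture shows the bar's near edge level at row 350. Now I'll back off, go round to the right end and press it to the fence.

>>> jog_arm(
  increments=[
    {"tx": 0,"ty": -4,"tz": 0,"wx": 0,"wy": 0,"wz": 0,"gripper": 0},
    {"tx": 0,"ty": -14,"tz": 0,"wx": 0,"wy": 0,"wz": 0,"gripper": 0},
    {"tx": 12,"ty": -18,"tz": 0,"wx": 0,"wy": 0,"wz": 0,"gripper": 0},
    {"tx": 28,"ty": -18,"tz": 0,"wx": 0,"wy": 0,"wz": 0,"gripper": 0},
    {"tx": 44,"ty": -18,"tz": 0,"wx": 0,"wy": 0,"wz": 0,"gripper": 0},
  ],
)

```text
time: 15.03
position: [0.5449, 0.1614, 0.0165]
tool_rot: [-0.307, 3.126, 0.002]
ft_force: [0.5, -0.3, -0.5]
grip_width: 0.007
grip_force: 0.0
```

>>> jog_arm(
  increments=[
    {"tx": 0,"ty": 12,"tz": 0,"wx": 0,"wy": 0,"wz": 0,"gripper": 0},
    {"tx": 0,"ty": 26,"tz": 0,"wx": 0,"wy": 0,"wz": 0,"gripper": 0},
    {"tx": 0,"ty": 38,"tz": 0,"wx": 0,"wy": 0,"wz": 0,"gripper": 0},
    {"tx": -6,"ty": 38,"tz": 0,"wx": 0,"wy": 0,"wz": 0,"gripper": 0},
    {"tx": -12,"ty": 38,"tz": 0,"wx": 0,"wy": 0,"wz": 0,"gripper": 0},
  ],
)

```text
time: 15.45
position: [0.55, 0.2027, 0.0167]
tool_rot: [-0.312, 3.126, 0.001]
ft_force: [-0.2, -0.6, 0.4]
grip_width: 0.005
grip_force: 0.0
```

```bash
python3 st.py
```

```text
t 15.45 tcp jig [-13.79 -32.6 ] z 16.7 F jig [-0.3 -0.5  0.4] yaw off -0.15
```

>>> jog_arm(
  increments=[
    {"tx": -1,"ty": 0,"tz": 0,"wx": 0,"wy": 0,"wz": 0,"gripper": 0},
    {"tx": -2.5,"ty": 0,"tz": 0,"wx": 0,"wy": 0,"wz": 0,"gripper": 0},
    {"tx": -4,"ty": 0,"tz": 0,"wx": 0,"wy": 0,"wz": 0,"gripper": 0},
    {"tx": -5,"ty": 0,"tz": 0,"wx": 0,"wy": 0,"wz": 0,"gripper": 0},
    {"tx": -6,"ty": 0,"tz": 0,"wx": 0,"wy": 0,"wz": 0,"gripper": 0},
  ],
)

```text
time: 15.87
position: [0.5557, 0.2018, 0.0165]
tool_rot: [0.306, -3.127, 0.0]
ft_force: [-0.1, -0.4, 0.5]
grip_width: 0.007
grip_force: 0.0
```

>>> jog_arm(
  increments=[
    {"tx": -0.4,"ty": 0,"tz": 0,"wx": 0,"wy": 0,"wz": 0,"gripper": 0},
    {"tx": -0.8,"ty": 0,"tz": 0,"wx": 0,"wy": 0,"wz": 0,"gripper": 0},
    {"tx": -1.2,"ty": 0,"tz": 0,"wx": 0,"wy": 0,"wz": 0,"gripper": 0},
    {"tx": -1.5,"ty": 0,"tz": 0,"wx": 0,"wy": 0,"wz": 0,"gripper": 0},
    {"tx": -1.5,"ty": 0,"tz": 0,"wx": 0,"wy": 0,"wz": 0,"gripper": 0},
  ],
)

```text
time: 16.28
position: [0.557, 0.2027, 0.0166]
tool_rot: [-0.308, 3.126, 0.0]
ft_force: [0.0, 0.1, 1.1]
grip_width: 0.004
grip_force: 0.0
```

```bash
python3 st.py
```

```text
t 16.28 tcp jig [ -6.93 -34.04] z 16.6 F jig [0.1 0.1 1.1] yaw off -0.30
```

>>> jog_arm(
  increments=[
    {"tx": -0.4,"ty": 0,"tz": 0,"wx": 0,"wy": 0,"wz": 0,"gripper": 0},
    {"tx": -0.8,"ty": 0,"tz": 0,"wx": 0,"wy": 0,"wz": 0,"gripper": 0},
    {"tx": -1.2,"ty": 0,"tz": 0,"wx": 0,"wy": 0,"wz": 0,"gripper": 0},
    {"tx": -1.5,"ty": 0,"tz": 0,"wx": 0,"wy": 0,"wz": 0,"gripper": 0},
    {"tx": -1.5,"ty": 0,"tz": 0,"wx": 0,"wy": 0,"wz": 0,"gripper": 0},
  ],
)

```text
time: 16.7
position: [0.5583, 0.2029, 0.0166]
tool_rot: [0.308, -3.126, 0.0]
ft_force: [-0.7, 1.1, 1.0]
grip_width: 0.009
grip_force: 0.4
```

>>> jog_arm(
  increments=[
    {"tx": -0.4,"ty": 0,"tz": 0,"wx": 0,"wy": 0,"wz": 0,"gripper": 0},
    {"tx": -0.8,"ty": 0,"tz": 0,"wx": 0,"wy": 0,"wz": 0,"gripper": 0},
    {"tx": -1.2,"ty": 0,"tz": 0,"wx": 0,"wy": 0,"wz": 0,"gripper": 0},
    {"tx": -1.5,"ty": 0,"tz": 0,"wx": 0,"wy": 0,"wz": 0,"gripper": 0},
    {"tx": -1.5,"ty": 0,"tz": 0,"wx": 0,"wy": 0,"wz": 0,"gripper": 0},
  ],
)

```text
time: 17.12
position: [0.5601, 0.2031, 0.0165]
tool_rot: [-0.307, 3.126, 0.0]
ft_force: [0.6, -0.2, 0.5]
grip_width: 0.008
grip_force: 0.2
```

```bash
python3 st.py
```

```text
t 17.12 tcp jig [ -3.75 -34.24] z 16.5 F jig [ 0.6 -0.3  0.5] yaw off -0.31
```

>>> jog_arm(
  increments=[
    {"tx": -0.4,"ty": 0,"tz": 0,"wx": 0,"wy": 0,"wz": 0,"gripper": 0},
    {"tx": -0.8,"ty": 0,"tz": 0,"wx": 0,"wy": 0,"wz": 0,"gripper": 0},
    {"tx": -1.2,"ty": 0,"tz": 0,"wx": 0,"wy": 0,"wz": 0,"gripper": 0},
    {"tx": -1.5,"ty": 0,"tz": 0,"wx": 0,"wy": 0,"wz": 0,"gripper": 0},
    {"tx": -1.5,"ty": 0,"tz": 0,"wx": 0,"wy": 0,"wz": 0,"gripper": 0},
  ],
)

```text
time: 17.53
position: [0.5615, 0.2036, 0.0166]
tool_rot: [-0.308, 3.126, 0.0]
ft_force: [-0.5, -0.9, -0.2]
grip_width: 0.002
grip_force: 0.1
```

```bash
python3 st.py
```

```text
t 17.53 tcp jig [ -2.29 -34.11] z 16.6 F jig [-0.7 -0.8 -0.2] yaw off -0.30
```

>>> jog_arm(
  increments=[
    {"tx": -0.4,"ty": 0,"tz": 0,"wx": 0,"wy": 0,"wz": 0,"gripper": 0},
    {"tx": -0.8,"ty": 0,"tz": 0,"wx": 0,"wy": 0,"wz": 0,"gripper": 0},
    {"tx": -1.2,"ty": 0,"tz": 0,"wx": 0,"wy": 0,"wz": 0,"gripper": 0},
    {"tx": -1.5,"ty": 0,"tz": 0,"wx": 0,"wy": 0,"wz": 0,"gripper": 0},
    {"tx": -1.5,"ty": 0,"tz": 0,"wx": 0,"wy": 0,"wz": 0,"gripper": 0},
  ],
)

```text
time: 17.95
position: [0.5628, 0.2037, 0.0166]
tool_rot: [0.308, -3.126, 0.0]
ft_force: [-1.0, -0.9, -0.4]
grip_width: 0.008
grip_force: 0.5
```

```bash
python3 st.py
```

```text
t 17.95 tcp jig [ -0.98 -34.19] z 16.6 F jig [-1.2 -0.7 -0.4] yaw off -0.31
```

>>> jog_arm(
  increments=[
    {"tx": -0.4,"ty": 0,"tz": 0,"wx": 0,"wy": 0,"wz": 0,"gripper": 0},
    {"tx": -0.8,"ty": 0,"tz": 0,"wx": 0,"wy": 0,"wz": 0,"gripper": 0},
    {"tx": -1.2,"ty": 0,"tz": 0,"wx": 0,"wy": 0,"wz": 0,"gripper": 0},
    {"tx": -1.2,"ty": 0,"tz": 0,"wx": 0,"wy": 0,"wz": 0,"gripper": 0},
    {"tx": -1.2,"ty": 0,"tz": 0,"wx": 0,"wy": 0,"wz": 0,"gripper": 0},
  ],
)

```text
time: 18.37
position: [0.563, 0.2038, 0.0165]
tool_rot: [0.308, -3.124, 0.001]
ft_force: [-4.0, -2.0, 3.8]
grip_width: 0.004
grip_force: 2.6
```

```bash
python3 st.py
```

```text
t 18.37 tcp jig [ -0.85 -34.2 ] z 16.5 F jig [-4.3 -1.2  3.8] yaw off -0.30
```

Right end met the fence at x=-0.85 with 4.3 N. Now the left end.

>>> jog_arm(
  increments=[
    {"tx": 6,"ty": 0,"tz": 0,"wx": 0,"wy": 0,"wz": 0,"gripper": 0},
    {"tx": 16,"ty": 0,"tz": 0,"wx": 0,"wy": 0,"wz": 0,"gripper": 0},
    {"tx": 26,"ty": 0,"tz": -15,"wx": 0,"wy": 0,"wz": 0,"gripper": 0},
    {"tx": 26,"ty": 0,"tz": -45,"wx": 0,"wy": 0,"wz": 0,"gripper": 0},
    {"tx": 26,"ty": 10,"tz": -62,"wx": 0,"wy": 0,"wz": 0,"gripper": 0},
  ],
)

```text
time: 18.78
position: [0.5379, 0.207, 0.0806]
tool_rot: [-0.303, 3.124, -0.0]
ft_force: [2.3, 0.6, 0.6]
grip_width: 0.01
grip_force: 0.0
```

>>> jog_arm(
  increments=[
    {"tx": 0,"ty": 25,"tz": 0,"wx": 0,"wy": 0,"wz": 0,"gripper": 0},
    {"tx": 0,"ty": 52,"tz": 0,"wx": 0,"wy": 0,"wz": 0,"gripper": 0},
    {"tx": 0,"ty": 72,"tz": 0,"wx": 0,"wy": 0,"wz": 0,"gripper": 0},
    {"tx": 0,"ty": 72,"tz": 30,"wx": 0,"wy": 0,"wz": 0,"gripper": 0},
    {"tx": 0,"ty": 72,"tz": 62,"wx": 0,"wy": 0,"wz": 0,"gripper": 0},
  ],
)

```text
time: 19.2
position: [0.5245, 0.2838, 0.0187]
tool_rot: [-0.313, 3.118, 0.008]
ft_force: [0.3, -1.9, -0.2]
grip_width: 0.005
grip_force: 0.0
```

>>> jog_arm(
  increments=[
    {"tx": -4,"ty": 0,"tz": 0,"wx": 0,"wy": 0,"wz": 0,"gripper": 0},
    {"tx": -8,"ty": 0,"tz": 0,"wx": 0,"wy": 0,"wz": 0,"gripper": 0},
    {"tx": -12,"ty": 0,"tz": 0,"wx": 0,"wy": 0,"wz": 0,"gripper": 0},
    {"tx": -15,"ty": 0,"tz": 0,"wx": 0,"wy": 0,"wz": 0,"gripper": 0},
    {"tx": -17,"ty": 0,"tz": 0,"wx": 0,"wy": 0,"wz": 0,"gripper": 0},
  ],
)

```text
time: 19.62
position: [0.5413, 0.2829, 0.0185]
tool_rot: [-0.306, 3.123, 0.002]
ft_force: [-0.5, -0.5, -0.1]
grip_width: 0.004
grip_force: 0.0
```

```bash
python3 st.py
```

```text
t 19.62 tcp jig [-6.24 47.67] z 18.5 F jig [-0.5 -0.4 -0.1] yaw off -0.36
```

>>> jog_arm(
  increments=[
    {"tx": -0.4,"ty": 0,"tz": 0,"wx": 0,"wy": 0,"wz": 0,"gripper": 0},
    {"tx": -0.8,"ty": 0,"tz": 0,"wx": 0,"wy": 0,"wz": 0,"gripper": 0},
    {"tx": -1.2,"ty": 0,"tz": 0,"wx": 0,"wy": 0,"wz": 0,"gripper": 0},
    {"tx": -1.6,"ty": 0,"tz": 0,"wx": 0,"wy": 0,"wz": 0,"gripper": 0},
    {"tx": -2,"ty": 0,"tz": 0,"wx": 0,"wy": 0,"wz": 0,"gripper": 0},
  ],
)

```text
time: 20.03
position: [0.5411, 0.2831, 0.0167]
tool_rot: [0.308, -3.126, -0.0]
ft_force: [-0.2, -0.7, -0.4]
grip_width: 0.004
grip_force: 0.0
```

>>> jog_arm(
  increments=[
    {"tx": -0.4,"ty": 0,"tz": 0,"wx": 0,"wy": 0,"wz": 0,"gripper": 0},
    {"tx": -0.8,"ty": 0,"tz": 0,"wx": 0,"wy": 0,"wz": 0,"gripper": 0},
    {"tx": -1.2,"ty": 0,"tz": 0,"wx": 0,"wy": 0,"wz": 0,"gripper": 0},
    {"tx": -1.5,"ty": 0,"tz": 0,"wx": 0,"wy": 0,"wz": 0,"gripper": 0},
    {"tx": -1.5,"ty": 0,"tz": 0,"wx": 0,"wy": 0,"wz": 0,"gripper": 0},
  ],
)

```text
time: 20.45
position: [0.5425, 0.2834, 0.0165]
tool_rot: [0.308, -3.126, 0.0]
ft_force: [-1.0, 0.2, 0.8]
grip_width: 0.005
grip_force: 0.3
```

```bash
python3 st.py
```

```text
t 20.45 tcp jig [-4.97 47.9 ] z 16.5 F jig [-1.   0.4  0.8] yaw off -0.30
```

>>> jog_arm(
  increments=[
    {"tx": -0.4,"ty": 0,"tz": 0,"wx": 0,"wy": 0,"wz": 0,"gripper": 0},
    {"tx": -0.8,"ty": 0,"tz": 0,"wx": 0,"wy": 0,"wz": 0,"gripper": 0},
    {"tx": -1.2,"ty": 0,"tz": 0,"wx": 0,"wy": 0,"wz": 0,"gripper": 0},
    {"tx": -1.5,"ty": 0,"tz": 0,"wx": 0,"wy": 0,"wz": 0,"gripper": 0},
    {"tx": -1.5,"ty": 0,"tz": 0,"wx": 0,"wy": 0,"wz": 0,"gripper": 0},
  ],
)

```text
time: 20.87
position: [0.5443, 0.2837, 0.0166]
tool_rot: [-0.308, 3.126, 0.0]
ft_force: [-0.4, 1.2, 0.7]
grip_width: 0.006
grip_force: 0.1
```

>>> jog_arm(
  increments=[
    {"tx": -0.4,"ty": 0,"tz": 0,"wx": 0,"wy": 0,"wz": 0,"gripper": 0},
    {"tx": -0.8,"ty": 0,"tz": 0,"wx": 0,"wy": 0,"wz": 0,"gripper": 0},
    {"tx": -1.2,"ty": 0,"tz": 0,"wx": 0,"wy": 0,"wz": 0,"gripper": 0},
    {"tx": -1.5,"ty": 0,"tz": 0,"wx": 0,"wy": 0,"wz": 0,"gripper": 0},
    {"tx": -1.5,"ty": 0,"tz": 0,"wx": 0,"wy": 0,"wz": 0,"gripper": 0},
  ],
)

```text
time: 21.28
position: [0.5458, 0.2839, 0.0166]
tool_rot: [-0.308, 3.126, -0.0]
ft_force: [0.0, -0.7, -0.4]
grip_width: 0.007
grip_force: 0.1
```

```bash
python3 st.py
```

```text
t 21.28 tcp jig [-1.65 47.8 ] z 16.6 F jig [-0.1 -0.7 -0.4] yaw off -0.31
```

>>> jog_arm(
  increments=[
    {"tx": -0.4,"ty": 0,"tz": 0,"wx": 0,"wy": 0,"wz": 0,"gripper": 0},
    {"tx": -0.8,"ty": 0,"tz": 0,"wx": 0,"wy": 0,"wz": 0,"gripper": 0},
    {"tx": -1.2,"ty": 0,"tz": 0,"wx": 0,"wy": 0,"wz": 0,"gripper": 0},
    {"tx": -1.2,"ty": 0,"tz": 0,"wx": 0,"wy": 0,"wz": 0,"gripper": 0},
    {"tx": -1.2,"ty": 0,"tz": 0,"wx": 0,"wy": 0,"wz": 0,"gripper": 0},
  ],
)

```text
time: 21.7
position: [0.5469, 0.2842, 0.0166]
tool_rot: [-0.308, 3.126, 0.0]
ft_force: [-0.3, 0.3, -0.7]
grip_width: 0.006
grip_force: 0.1
```

```bash
python3 st.py
```

```text
t 21.70 tcp jig [-0.46 47.82] z 16.6 F jig [-0.2  0.4 -0.7] yaw off -0.31
```

>>> jog_arm(
  increments=[
    {"tx": -0.4,"ty": 0,"tz": 0,"wx": 0,"wy": 0,"wz": 0,"gripper": 0},
    {"tx": -0.8,"ty": 0,"tz": 0,"wx": 0,"wy": 0,"wz": 0,"gripper": 0},
    {"tx": -1.2,"ty": 0,"tz": 0,"wx": 0,"wy": 0,"wz": 0,"gripper": 0},
    {"tx": -1.2,"ty": 0,"tz": 0,"wx": 0,"wy": 0,"wz": 0,"gripper": 0},
    {"tx": -1.2,"ty": 0,"tz": 0,"wx": 0,"wy": 0,"wz": 0,"gripper": 0},
  ],
)

```text
time: 22.12
position: [0.5471, 0.2842, 0.0166]
tool_rot: [0.308, -3.125, 0.001]
ft_force: [-5.5, -1.8, 5.2]
grip_width: 0.007
grip_force: 2.7
```

```bash
python3 st.py
```

```text
t 22.12 tcp jig [-0.31 47.81] z 16.6 F jig [-5.8 -0.6  5.2] yaw off -0.30
```

Left end on the fence at 5.8 N. I'll firm it up slightly, then return to the right end.

>>> jog_arm(
  increments=[
    {"tx": -0.3,"ty": 0,"tz": 0,"wx": 0,"wy": 0,"wz": 0,"gripper": 0},
    {"tx": -0.6,"ty": 0,"tz": 0,"wx": 0,"wy": 0,"wz": 0,"gripper": 0},
    {"tx": -0.6,"ty": 0,"tz": 0,"wx": 0,"wy": 0,"wz": 0,"gripper": 0},
    {"tx": -0.6,"ty": 0,"tz": 0,"wx": 0,"wy": 0,"wz": 0,"gripper": 0},
    {"tx": -0.6,"ty": 0,"tz": 0,"wx": 0,"wy": 0,"wz": 0,"gripper": 0},
  ],
)

```text
time: 22.53
position: [0.5471, 0.2842, 0.0166]
tool_rot: [0.308, -3.123, 0.001]
ft_force: [-7.2, -2.1, 6.3]
grip_width: 0.008
grip_force: 3.4
```

```bash
python3 st.py
```

```text
t 22.53 tcp jig [-0.32 47.84] z 16.6 F jig [-7.5 -0.6  6.3] yaw off -0.29
```

>>> jog_arm(
  increments=[
    {"tx": 6,"ty": 0,"tz": 0,"wx": 0,"wy": 0,"wz": 0,"gripper": 0},
    {"tx": 16,"ty": 0,"tz": 0,"wx": 0,"wy": 0,"wz": 0,"gripper": 0},
    {"tx": 26,"ty": 0,"tz": -15,"wx": 0,"wy": 0,"wz": 0,"gripper": 0},
    {"tx": 26,"ty": 0,"tz": -45,"wx": 0,"wy": 0,"wz": 0,"gripper": 0},
    {"tx": 26,"ty": -10,"tz": -62,"wx": 0,"wy": 0,"wz": 0,"gripper": 0},
  ],
)

```text
time: 22.95
position: [0.5242, 0.2724, 0.0803]
tool_rot: [-0.313, 3.124, 0.004]
ft_force: [0.4, 0.9, 0.9]
grip_width: 0.012
grip_force: 0.0
```

>>> jog_arm(
  increments=[
    {"tx": 0,"ty": -25,"tz": 0,"wx": 0,"wy": 0,"wz": 0,"gripper": 0},
    {"tx": 0,"ty": -52,"tz": 0,"wx": 0,"wy": 0,"wz": 0,"gripper": 0},
    {"tx": 0,"ty": -72,"tz": 0,"wx": 0,"wy": 0,"wz": 0,"gripper": 0},
    {"tx": 0,"ty": -72,"tz": 30,"wx": 0,"wy": 0,"wz": 0,"gripper": 0},
    {"tx": 0,"ty": -72,"tz": 62,"wx": 0,"wy": 0,"wz": 0,"gripper": 0},
  ],
)

```text
time: 23.37
position: [0.5422, 0.198, 0.0187]
tool_rot: [-0.302, 3.119, 0.003]
ft_force: [0.7, 1.4, -0.5]
grip_width: 0.006
grip_force: 0.0
```

>>> jog_arm(
  increments=[
    {"tx": -5,"ty": 0,"tz": 0,"wx": 0,"wy": 0,"wz": 0,"gripper": 0},
    {"tx": -10,"ty": 0,"tz": 0,"wx": 0,"wy": 0,"wz": 0,"gripper": 0},
    {"tx": -15,"ty": 0,"tz": 0,"wx": 0,"wy": 0,"wz": 0,"gripper": 0},
    {"tx": -18,"ty": 0,"tz": 0,"wx": 0,"wy": 0,"wz": 0,"gripper": 0},
    {"tx": -20,"ty": 0,"tz": 0,"wx": 0,"wy": 0,"wz": 0,"gripper": 0},
  ],
)

```text
time: 23.78
position: [0.5605, 0.2039, 0.0184]
tool_rot: [-0.308, 3.123, 0.002]
ft_force: [-0.5, 0.2, -0.1]
grip_width: 0.005
grip_force: 0.0
```

>>> jog_arm(
  increments=[
    {"tx": -0.5,"ty": 0,"tz": 0,"wx": 0,"wy": 0,"wz": 0,"gripper": 0},
    {"tx": -1,"ty": 0,"tz": 0,"wx": 0,"wy": 0,"wz": 0,"gripper": 0},
    {"tx": -1.5,"ty": 0,"tz": 0,"wx": 0,"wy": 0,"wz": 0,"gripper": 0},
    {"tx": -2,"ty": 0,"tz": 0,"wx": 0,"wy": 0,"wz": 0,"gripper": 0},
    {"tx": -2,"ty": 0,"tz": 0,"wx": 0,"wy": 0,"wz": 0,"gripper": 0},
  ],
)

```text
time: 24.2
position: [0.5606, 0.2034, 0.0167]
tool_rot: [-0.308, 3.126, 0.0]
ft_force: [-0.9, -0.8, 0.2]
grip_width: 0.006
grip_force: 0.0
```

```bash
python3 st.py
```

```text
t 24.20 tcp jig [ -3.24 -34.12] z 16.7 F jig [-1.  -0.6  0.2] yaw off -0.30
```

>>> jog_arm(
  increments=[
    {"tx": -0.4,"ty": 0,"tz": 0,"wx": 0,"wy": 0,"wz": 0,"gripper": 0},
    {"tx": -0.8,"ty": 0,"tz": 0,"wx": 0,"wy": 0,"wz": 0,"gripper": 0},
    {"tx": -1.2,"ty": 0,"tz": 0,"wx": 0,"wy": 0,"wz": 0,"gripper": 0},
    {"tx": -1.5,"ty": 0,"tz": 0,"wx": 0,"wy": 0,"wz": 0,"gripper": 0},
    {"tx": -1.5,"ty": 0,"tz": 0,"wx": 0,"wy": 0,"wz": 0,"gripper": 0},
  ],
)

```text
time: 24.62
position: [0.5622, 0.2036, 0.0166]
tool_rot: [-0.308, 3.126, 0.0]
ft_force: [0.9, -0.1, -0.3]
grip_width: 0.005
grip_force: 0.0
```

>>> jog_arm(
  increments=[
    {"tx": -0.4,"ty": 0,"tz": 0,"wx": 0,"wy": 0,"wz": 0,"gripper": 0},
    {"tx": -0.8,"ty": 0,"tz": 0,"wx": 0,"wy": 0,"wz": 0,"gripper": 0},
    {"tx": -1.2,"ty": 0,"tz": 0,"wx": 0,"wy": 0,"wz": 0,"gripper": 0},
    {"tx": -1.2,"ty": 0,"tz": 0,"wx": 0,"wy": 0,"wz": 0,"gripper": 0},
    {"tx": -1.2,"ty": 0,"tz": 0,"wx": 0,"wy": 0,"wz": 0,"gripper": 0},
  ],
)

```text
time: 25.03
position: [0.5632, 0.2039, 0.0166]
tool_rot: [0.308, -3.126, -0.0]
ft_force: [-1.0, 0.2, 0.4]
grip_width: 0.005
grip_force: 0.3
```

```bash
python3 st.py
```

```text
t 25.03 tcp jig [ -0.62 -34.15] z 16.6 F jig [-1.   0.4  0.4] yaw off -0.31
```

>>> jog_arm(
  increments=[
    {"tx": -0.4,"ty": 0,"tz": 0,"wx": 0,"wy": 0,"wz": 0,"gripper": 0},
    {"tx": -0.8,"ty": 0,"tz": 0,"wx": 0,"wy": 0,"wz": 0,"gripper": 0},
    {"tx": -1.2,"ty": 0,"tz": 0,"wx": 0,"wy": 0,"wz": 0,"gripper": 0},
    {"tx": -1.2,"ty": 0,"tz": 0,"wx": 0,"wy": 0,"wz": 0,"gripper": 0},
    {"tx": -1.2,"ty": 0,"tz": 0,"wx": 0,"wy": 0,"wz": 0,"gripper": 0},
  ],
)

```text
time: 25.45
position: [0.5636, 0.2039, 0.0165]
tool_rot: [0.308, -3.125, 0.0]
ft_force: [-4.5, -2.2, 4.3]
grip_width: 0.004
grip_force: 2.4
```

```bash
python3 st.py
```

```text
t 25.45 tcp jig [ -0.17 -34.18] z 16.5 F jig [-4.9 -1.2  4.3] yaw off -0.30
```

>>> jog_arm(
  increments=[
    {"tx": -0.3,"ty": 0,"tz": 0,"wx": 0,"wy": 0,"wz": 0,"gripper": 0},
    {"tx": -0.6,"ty": 0,"tz": 0,"wx": 0,"wy": 0,"wz": 0,"gripper": 0},
    {"tx": -0.8,"ty": 0,"tz": 0,"wx": 0,"wy": 0,"wz": 0,"gripper": 0},
    {"tx": -0.8,"ty": 0,"tz": 0,"wx": 0,"wy": 0,"wz": 0,"gripper": 0},
    {"tx": -0.8,"ty": 0,"tz": 0,"wx": 0,"wy": 0,"wz": 0,"gripper": 0},
  ],
)

```text
time: 25.87
position: [0.5637, 0.2039, 0.0165]
tool_rot: [0.308, -3.123, 0.001]
ft_force: [-6.7, -1.1, 5.8]
grip_width: 0.005
grip_force: 3.6
```

```bash
python3 st.py
```

```text
t 25.87 tcp jig [ -0.12 -34.18] z 16.5 F jig [-6.8  0.3  5.8] yaw off -0.30
```

>>> jog_arm(
  increments=[
    {"tx": 6,"ty": 0,"tz": 0,"wx": 0,"wy": 0,"wz": 0,"gripper": 0},
    {"tx": 16,"ty": 0,"tz": 0,"wx": 0,"wy": 0,"wz": 0,"gripper": 0},
    {"tx": 22,"ty": -10,"tz": 0,"wx": 0,"wy": 0,"wz": 0,"gripper": 0},
    {"tx": 22,"ty": -24,"tz": 0,"wx": 0,"wy": 0,"wz": 0,"gripper": 0},
    {"tx": 22,"ty": -38,"tz": 0,"wx": 0,"wy": 0,"wz": 0,"gripper": 0},
  ],
)

```text
time: 26.28
position: [0.5514, 0.1621, 0.0167]
tool_rot: [-0.309, 3.125, 0.0]
ft_force: [-1.2, 0.6, -0.2]
grip_width: 0.007
grip_force: 0.0
```

>>> jog_arm(
  increments=[
    {"tx": -10,"ty": 0,"tz": 0,"wx": 0,"wy": 0,"wz": 0,"gripper": 0},
    {"tx": -22,"ty": 0,"tz": 0,"wx": 0,"wy": 0,"wz": 0,"gripper": 0},
    {"tx": -34,"ty": 0,"tz": 0,"wx": 0,"wy": 0,"wz": 0,"gripper": 0},
    {"tx": -40,"ty": 0,"tz": 0,"wx": 0,"wy": 0,"wz": 0,"gripper": 0},
    {"tx": -40,"ty": 0,"tz": 0,"wx": 0,"wy": 0,"wz": 0,"gripper": 0},
  ],
)

```text
time: 26.7
position: [0.5921, 0.1708, 0.0167]
tool_rot: [-0.307, 3.124, 0.0]
ft_force: [-1.2, 0.4, 0.4]
grip_width: 0.006
grip_force: 0.0
```

```bash
python3 st.py
```

```text
t 26.70 tcp jig [ 21.1  -72.34] z 16.7 F jig [-1.1  0.6  0.4] yaw off -0.31
```

Now the end push: approach fast to about y=-60, then slowly. Contact with the stop is expected near -55.6.

>>> jog_arm(
  increments=[
    {"tx": 0,"ty": 3,"tz": 0,"wx": 0,"wy": 0,"wz": 0,"gripper": 0},
    {"tx": 0,"ty": 6,"tz": 0,"wx": 0,"wy": 0,"wz": 0,"gripper": 0},
    {"tx": 0,"ty": 9,"tz": 0,"wx": 0,"wy": 0,"wz": 0,"gripper": 0},
    {"tx": 0,"ty": 12,"tz": 0,"wx": 0,"wy": 0,"wz": 0,"gripper": 0},
    {"tx": 0,"ty": 13,"tz": 0,"wx": 0,"wy": 0,"wz": 0,"gripper": 0},
  ],
)

```text
time: 27.12
position: [0.5872, 0.1844, 0.0166]
tool_rot: [0.31, -3.126, -0.001]
ft_force: [0.7, 0.7, -1.2]
grip_width: 0.004
grip_force: 0.0
```

>>> jog_arm(
  increments=[
    {"tx": 0,"ty": 0.5,"tz": 0,"wx": 0,"wy": 0,"wz": 0,"gripper": 0},
    {"tx": 0,"ty": 1,"tz": 0,"wx": 0,"wy": 0,"wz": 0,"gripper": 0},
    {"tx": 0,"ty": 1.5,"tz": 0,"wx": 0,"wy": 0,"wz": 0,"gripper": 0},
    {"tx": 0,"ty": 2,"tz": 0,"wx": 0,"wy": 0,"wz": 0,"gripper": 0},
    {"tx": 0,"ty": 2,"tz": 0,"wx": 0,"wy": 0,"wz": 0,"gripper": 0},
  ],
)

```text
time: 27.53
position: [0.5874, 0.1852, 0.0166]
tool_rot: [-0.308, 3.126, 0.0]
ft_force: [0.3, 0.5, -0.7]
grip_width: 0.007
grip_force: 0.0
```

```bash
python3 st.py
```

```text
t 27.53 tcp jig [ 19.34 -57.25] z 16.6 F jig [ 0.4  0.5 -0.7] yaw off -0.31
```

>>> jog_arm(
  increments=[
    {"tx": 0,"ty": 0.5,"tz": 0,"wx": 0,"wy": 0,"wz": 0,"gripper": 0},
    {"tx": 0,"ty": 1,"tz": 0,"wx": 0,"wy": 0,"wz": 0,"gripper": 0},
    {"tx": 0,"ty": 1.5,"tz": 0,"wx": 0,"wy": 0,"wz": 0,"gripper": 0},
    {"tx": 0,"ty": 2,"tz": 0,"wx": 0,"wy": 0,"wz": 0,"gripper": 0},
    {"tx": 0,"ty": 2,"tz": 0,"wx": 0,"wy": 0,"wz": 0,"gripper": 0},
  ],
)

```text
time: 27.95
position: [0.5871, 0.1868, 0.0166]
tool_rot: [-0.307, 3.126, -0.001]
ft_force: [0.6, -1.3, 0.3]
grip_width: 0.002
grip_force: 0.7
```

```bash
python3 st.py
```

```text
t 27.95 tcp jig [ 19.36 -55.63] z 16.6 F jig [ 0.3 -1.4  0.3] yaw off -0.31
```

>>> jog_arm(
  increments=[
    {"tx": 0,"ty": 0.5,"tz": 0,"wx": 0,"wy": 0,"wz": 0,"gripper": 0},
    {"tx": 0,"ty": 1,"tz": 0,"wx": 0,"wy": 0,"wz": 0,"gripper": 0},
    {"tx": 0,"ty": 1.5,"tz": 0,"wx": 0,"wy": 0,"wz": 0,"gripper": 0},
    {"tx": 0,"ty": 1.5,"tz": 0,"wx": 0,"wy": 0,"wz": 0,"gripper": 0},
    {"tx": 0,"ty": 1.5,"tz": 0,"wx": 0,"wy": 0,"wz": 0,"gripper": 0},
  ],
)

```text
time: 28.37
position: [0.587, 0.1868, 0.0166]
tool_rot: [-0.306, 3.127, -0.003]
ft_force: [0.3, -4.5, 0.4]
grip_width: 0.011
grip_force: 2.5
```

```bash
python3 st.py
```

```text
t 28.37 tcp jig [ 19.34 -55.59] z 16.6 F jig [-0.6 -4.5  0.4] yaw off -0.37
```

Snug at the stop again (y=-55.6, 4.5 N). One last press on the right end, then the left.

>>> jog_arm(
  increments=[
    {"tx": 0,"ty": -4,"tz": 0,"wx": 0,"wy": 0,"wz": 0,"gripper": 0},
    {"tx": 0,"ty": -14,"tz": 0,"wx": 0,"wy": 0,"wz": 0,"gripper": 0},
    {"tx": 12,"ty": -18,"tz": 0,"wx": 0,"wy": 0,"wz": 0,"gripper": 0},
    {"tx": 28,"ty": -18,"tz": 0,"wx": 0,"wy": 0,"wz": 0,"gripper": 0},
    {"tx": 44,"ty": -18,"tz": 0,"wx": 0,"wy": 0,"wz": 0,"gripper": 0},
  ],
)

```text
time: 28.78
position: [0.5468, 0.162, 0.0165]
tool_rot: [-0.306, 3.126, 0.001]
ft_force: [-0.5, 0.2, -0.0]
grip_width: 0.005
grip_force: 0.0
```

>>> jog_arm(
  increments=[
    {"tx": 0,"ty": 12,"tz": 0,"wx": 0,"wy": 0,"wz": 0,"gripper": 0},
    {"tx": 0,"ty": 26,"tz": 0,"wx": 0,"wy": 0,"wz": 0,"gripper": 0},
    {"tx": 0,"ty": 38,"tz": 0,"wx": 0,"wy": 0,"wz": 0,"gripper": 0},
    {"tx": -6,"ty": 38,"tz": 0,"wx": 0,"wy": 0,"wz": 0,"gripper": 0},
    {"tx": -12,"ty": 38,"tz": 0,"wx": 0,"wy": 0,"wz": 0,"gripper": 0},
  ],
)

```text
time: 29.2
position: [0.5518, 0.2035, 0.0167]
tool_rot: [-0.312, 3.126, 0.001]
ft_force: [0.7, 0.5, -0.8]
grip_width: 0.009
grip_force: 0.0
```

>>> jog_arm(
  increments=[
    {"tx": -3,"ty": 0,"tz": 0,"wx": 0,"wy": 0,"wz": 0,"gripper": 0},
    {"tx": -6,"ty": 0,"tz": 0,"wx": 0,"wy": 0,"wz": 0,"gripper": 0},
    {"tx": -8,"ty": 0,"tz": 0,"wx": 0,"wy": 0,"wz": 0,"gripper": 0},
    {"tx": -9,"ty": 0,"tz": 0,"wx": 0,"wy": 0,"wz": 0,"gripper": 0},
    {"tx": -9,"ty": 0,"tz": 0,"wx": 0,"wy": 0,"wz": 0,"gripper": 0},
  ],
)

```text
time: 29.62
position: [0.5606, 0.2032, 0.0165]
tool_rot: [0.306, -3.127, 0.0]
ft_force: [0.4, 0.7, 0.2]
grip_width: 0.003
grip_force: 0.0
```

```bash
python3 st.py
```

```text
t 29.62 tcp jig [ -3.3  -34.25] z 16.5 F jig [0.5 0.6 0.2] yaw off -0.36
```

>>> jog_arm(
  increments=[
    {"tx": -0.6,"ty": 0,"tz": 0,"wx": 0,"wy": 0,"wz": 0,"gripper": 0},
    {"tx": -1.2,"ty": 0,"tz": 0,"wx": 0,"wy": 0,"wz": 0,"gripper": 0},
    {"tx": -1.8,"ty": 0,"tz": 0,"wx": 0,"wy": 0,"wz": 0,"gripper": 0},
    {"tx": -2.4,"ty": 0,"tz": 0,"wx": 0,"wy": 0,"wz": 0,"gripper": 0},
    {"tx": -3,"ty": 0,"tz": 0,"wx": 0,"wy": 0,"wz": 0,"gripper": 0},
  ],
)

```text
time: 30.03
position: [0.5632, 0.2044, 0.0166]
tool_rot: [-0.308, 3.126, 0.0]
ft_force: [-0.6, 0.1, -0.3]
grip_width: 0.002
grip_force: 0.0
```

>>> jog_arm(
  increments=[
    {"tx": -0.4,"ty": 0,"tz": 0,"wx": 0,"wy": 0,"wz": 0,"gripper": 0},
    {"tx": -0.8,"ty": 0,"tz": 0,"wx": 0,"wy": 0,"wz": 0,"gripper": 0},
    {"tx": -1.2,"ty": 0,"tz": 0,"wx": 0,"wy": 0,"wz": 0,"gripper": 0},
    {"tx": -1.6,"ty": 0,"tz": 0,"wx": 0,"wy": 0,"wz": 0,"gripper": 0},
    {"tx": -1.6,"ty": 0,"tz": 0,"wx": 0,"wy": 0,"wz": 0,"gripper": 0},
  ],
)

```text
time: 30.45
position: [0.5635, 0.2045, 0.0164]
tool_rot: [0.308, -3.124, 0.0]
ft_force: [-5.3, -2.1, 4.5]
grip_width: 0.007
grip_force: 2.7
```

```bash
python3 st.py
```

```text
t 30.45 tcp jig [ -0.17 -33.56] z 16.4 F jig [-5.6 -1.   4.5] yaw off -0.29
```

>>> jog_arm(
  increments=[
    {"tx": -0.3,"ty": 0,"tz": 0,"wx": 0,"wy": 0,"wz": 0,"gripper": 0},
    {"tx": -0.6,"ty": 0,"tz": 0,"wx": 0,"wy": 0,"wz": 0,"gripper": 0},
    {"tx": -0.7,"ty": 0,"tz": 0,"wx": 0,"wy": 0,"wz": 0,"gripper": 0},
    {"tx": -0.7,"ty": 0,"tz": 0,"wx": 0,"wy": 0,"wz": 0,"gripper": 0},
    {"tx": -0.7,"ty": 0,"tz": 0,"wx": 0,"wy": 0,"wz": 0,"gripper": 0},
  ],
)

```text
time: 30.87
position: [0.5635, 0.2045, 0.0164]
tool_rot: [0.308, -3.122, 0.001]
ft_force: [-6.8, -0.9, 6.0]
grip_width: 0.008
grip_force: 3.6
```

>>> jog_arm(
  increments=[
    {"tx": 6,"ty": 0,"tz": 0,"wx": 0,"wy": 0,"wz": 0,"gripper": 0},
    {"tx": 16,"ty": 0,"tz": 0,"wx": 0,"wy": 0,"wz": 0,"gripper": 0},
    {"tx": 26,"ty": 0,"tz": -15,"wx": 0,"wy": 0,"wz": 0,"gripper": 0},
    {"tx": 26,"ty": 0,"tz": -45,"wx": 0,"wy": 0,"wz": 0,"gripper": 0},
    {"tx": 26,"ty": 10,"tz": -62,"wx": 0,"wy": 0,"wz": 0,"gripper": 0},
  ],
)

```text
time: 31.28
position: [0.5394, 0.2074, 0.0805]
tool_rot: [-0.302, 3.124, -0.001]
ft_force: [1.5, 0.5, 0.9]
grip_width: 0.005
grip_force: 0.0
```

>>> jog_arm(
  increments=[
    {"tx": 0,"ty": 25,"tz": 0,"wx": 0,"wy": 0,"wz": 0,"gripper": 0},
    {"tx": 0,"ty": 52,"tz": 0,"wx": 0,"wy": 0,"wz": 0,"gripper": 0},
    {"tx": 0,"ty": 72,"tz": 0,"wx": 0,"wy": 0,"wz": 0,"gripper": 0},
    {"tx": 0,"ty": 72,"tz": 30,"wx": 0,"wy": 0,"wz": 0,"gripper": 0},
    {"tx": 0,"ty": 72,"tz": 62,"wx": 0,"wy": 0,"wz": 0,"gripper": 0},
  ],
)

```text
time: 31.7
position: [0.5262, 0.2842, 0.0186]
tool_rot: [-0.312, 3.118, 0.007]
ft_force: [0.4, 0.3, -0.7]
grip_width: 0.008
grip_force: 0.0
```

>>> jog_arm(
  increments=[
    {"tx": -5,"ty": 0,"tz": 0,"wx": 0,"wy": 0,"wz": 0,"gripper": 0},
    {"tx": -10,"ty": 0,"tz": 0,"wx": 0,"wy": 0,"wz": 0,"gripper": 0},
    {"tx": -15,"ty": 0,"tz": 0,"wx": 0,"wy": 0,"wz": 0,"gripper": 0},
    {"tx": -18,"ty": 0,"tz": 0,"wx": 0,"wy": 0,"wz": 0,"gripper": 0},
    {"tx": -19,"ty": 0,"tz": 0,"wx": 0,"wy": 0,"wz": 0,"gripper": 0},
  ],
)

```text
time: 32.12
position: [0.5449, 0.284, 0.0184]
tool_rot: [-0.305, 3.123, 0.002]
ft_force: [0.4, -0.2, -1.0]
grip_width: 0.009
grip_force: 0.0
```

>>> jog_arm(
  increments=[
    {"tx": 0,"ty": 0,"tz": 0,"wx": 0,"wy": 0,"wz": 0,"gripper": 0},
    {"tx": 0,"ty": 0,"tz": 0,"wx": 0,"wy": 0,"wz": 0,"gripper": 0},
    {"tx": -0.5,"ty": 0,"tz": 0,"wx": 0,"wy": 0,"wz": 0,"gripper": 0},
    {"tx": -1,"ty": 0,"tz": 0,"wx": 0,"wy": 0,"wz": 0,"gripper": 0},
    {"tx": -1.5,"ty": 0,"tz": 0,"wx": 0,"wy": 0,"wz": 0,"gripper": 0},
  ],
)

```text
time: 32.53
position: [0.544, 0.2842, 0.0167]
tool_rot: [-0.308, 3.126, 0.0]
ft_force: [-0.1, -0.2, 0.1]
grip_width: 0.004
grip_force: 0.0
```

```bash
python3 st.py
```

```text
t 32.53 tcp jig [-3.36 48.44] z 16.7 F jig [-0.2 -0.2  0.1] yaw off -0.30
```

>>> jog_arm(
  increments=[
    {"tx": -0.6,"ty": 0,"tz": 0,"wx": 0,"wy": 0,"wz": 0,"gripper": 0},
    {"tx": -1.2,"ty": 0,"tz": 0,"wx": 0,"wy": 0,"wz": 0,"gripper": 0},
    {"tx": -1.8,"ty": 0,"tz": 0,"wx": 0,"wy": 0,"wz": 0,"gripper": 0},
    {"tx": -2.4,"ty": 0,"tz": 0,"wx": 0,"wy": 0,"wz": 0,"gripper": 0},
    {"tx": -3,"ty": 0,"tz": 0,"wx": 0,"wy": 0,"wz": 0,"gripper": 0},
  ],
)

```text
time: 32.95
position: [0.547, 0.2848, 0.0166]
tool_rot: [-0.308, 3.126, 0.0]
ft_force: [-1.1, -0.8, 0.0]
grip_width: -0.0
grip_force: 0.8
```

>>> jog_arm(
  increments=[
    {"tx": -0.4,"ty": 0,"tz": 0,"wx": 0,"wy": 0,"wz": 0,"gripper": 0},
    {"tx": -0.8,"ty": 0,"tz": 0,"wx": 0,"wy": 0,"wz": 0,"gripper": 0},
    {"tx": -1.2,"ty": 0,"tz": 0,"wx": 0,"wy": 0,"wz": 0,"gripper": 0},
    {"tx": -1.5,"ty": 0,"tz": 0,"wx": 0,"wy": 0,"wz": 0,"gripper": 0},
    {"tx": -1.5,"ty": 0,"tz": 0,"wx": 0,"wy": 0,"wz": 0,"gripper": 0},
  ],
)

```text
time: 33.37
position: [0.547, 0.2848, 0.0165]
tool_rot: [0.308, -3.123, 0.001]
ft_force: [-5.0, -1.4, 4.5]
grip_width: 0.003
grip_force: 2.8
```

```bash
python3 st.py
```

```text
t 33.37 tcp jig [-0.25 48.34] z 16.5 F jig [-5.2 -0.4  4.5] yaw off -0.29
```

>>> jog_arm(
  increments=[
    {"tx": -0.3,"ty": 0,"tz": 0,"wx": 0,"wy": 0,"wz": 0,"gripper": 0},
    {"tx": -0.6,"ty": 0,"tz": 0,"wx": 0,"wy": 0,"wz": 0,"gripper": 0},
    {"tx": -0.7,"ty": 0,"tz": 0,"wx": 0,"wy": 0,"wz": 0,"gripper": 0},
    {"tx": -0.7,"ty": 0,"tz": 0,"wx": 0,"wy": 0,"wz": 0,"gripper": 0},
    {"tx": -0.7,"ty": 0,"tz": 0,"wx": 0,"wy": 0,"wz": 0,"gripper": 0},
  ],
)

```text
time: 33.78
position: [0.5471, 0.2848, 0.0165]
tool_rot: [0.308, -3.122, 0.001]
ft_force: [-7.0, -2.3, 6.2]
grip_width: -0.0
grip_force: 3.6
```

>>> jog_arm(
  increments=[
    {"tx": 5,"ty": 0,"tz": 0,"wx": 0,"wy": 0,"wz": 0,"gripper": 0},
    {"tx": 20,"ty": 0,"tz": 0,"wx": 0,"wy": 0,"wz": 0,"gripper": 0},
    {"tx": 40,"ty": 0,"tz": -15,"wx": 0,"wy": 0,"wz": 0,"gripper": 0},
    {"tx": 60,"ty": 0,"tz": -45,"wx": 0,"wy": 0,"wz": 0,"gripper": 0},
    {"tx": 75,"ty": -10,"tz": -75,"wx": 0,"wy": 0,"wz": 0,"gripper": 0},
  ],
)

```text
time: 34.2
position: [0.475, 0.2621, 0.0911]
tool_rot: [0.312, -3.124, 0.0]
ft_force: [0.7, 2.1, 1.1]
grip_width: 0.007
grip_force: 0.0
```

>>> jog_arm(
  increments=[
    {"tx": 8,"ty": -5,"tz": -30,"wx": 0,"wy": 0,"wz": 0,"gripper": 0},
    {"tx": 16,"ty": -10,"tz": -60,"wx": 0,"wy": 0,"wz": 0,"gripper": 0},
    {"tx": 24,"ty": -15,"tz": -90,"wx": 0,"wy": 0,"wz": 0,"gripper": 0},
    {"tx": 32,"ty": -20,"tz": -115,"wx": 0,"wy": 0,"wz": 0,"gripper": 0},
    {"tx": 40,"ty": -25,"tz": -130,"wx": 0,"wy": 0,"wz": 0,"gripper": 0},
  ],
)

```text
time: 34.62
position: [0.4445, 0.2288, 0.2251]
tool_rot: [-0.307, 3.121, 0.005]
ft_force: [0.3, -0.6, 0.5]
grip_width: 0.006
grip_force: 0.0
```

>>> jog_arm(
  increments=[
    {"tx": 0,"ty": 0,"tz": 0,"wx": 0,"wy": 0,"wz": 0,"gripper": 0},
    {"tx": 0,"ty": 0,"tz": 0,"wx": 0,"wy": 0,"wz": 0,"gripper": 0},
    {"tx": 0,"ty": 0,"tz": 0,"wx": 0,"wy": 0,"wz": 0,"gripper": 0},
    {"tx": 0,"ty": 0,"tz": 0,"wx": 0,"wy": 0,"wz": 0,"gripper": 0},
    {"tx": 0,"ty": 0,"tz": 0,"wx": 0,"wy": 0,"wz": 0,"gripper": 0},
  ],
)

```text
time: 35.03
position: [0.4428, 0.2284, 0.2201]
tool_rot: [0.308, -3.125, 0.002]
ft_force: [-0.7, 0.8, -0.3]
grip_width: 0.004
grip_force: 0.0
```

```bash
python3 st.py wrist w7 140 130 360 285; python3 st.py top t7 230 150 360 245
python3 - <<'E'
import cv2,numpy as np
a=cv2.imread("pics/w7c.png");b=cv2.imread("pics/t7c.png");k=lambda i:cv2.resize(i,(400,int(i.shape[0]*.5)),interpolation=3)
a=cv2.resize(a,(560,394));b=cv2.resize(b,(280,204));c=np.zeros((600,560,3),np.uint8);c[:394]=a;c[394:598,:280]=b;cv2.imwrite("pics/fin.png",c)
E
```

```text
t 35.03 tcp jig [-113.63   13.97] z 220.1 F jig [-0.5  0.9 -0.3] yaw off -0.29
t 35.08 tcp jig [-113.57   13.94] z 220.3 F jig [-0.2 -0.8 -0.4] yaw off -0.30
```

View pics/fin.png

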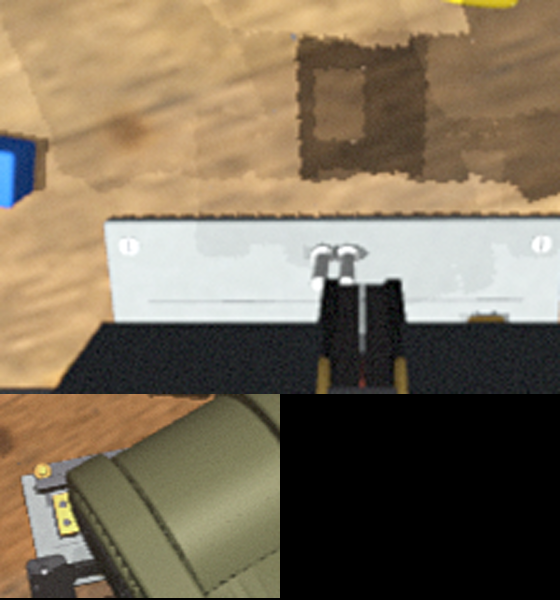

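The last view shows the arm clear of the guide. The pins and the neighbouring things it shows look unmoved, and the bar is hidden under the gripper. The final contacts held steady: x = -0.17 (right) and -0.25 (left), both under 8 N, and the stop at 4.5 N. Handing in.

```bash
python3 -c "
from bench import ctrl
print(ctrl.close_job())"
```

```text
the job is handed in; nothing more can be done
None
```

The job is handed in: by feel, the red wax bar lies flat against the fence (about 7 N at each end, below the fence's 12 N slip point) with its left end snug on the brass stop; the final picture did not show the bar, so this rests on the contact forces and positions.

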